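# Rehang the lift-off door of a barber's tool cabinet

### The job

The door of the small tool cabinet lies on the counter. Lean it on the sloping stand, top edge up, and let go of it so that you can grip it another way; then lower both its hinge knuckles gently onto the cabinet's two hinge pins until they are fully home. Leave the door hanging upright and still, and do not disturb the other things on the counter.

Things in the scene. Friction and masses are not known exactly. Their poses are not given: they have to be found in the camera images.
- door_center (a point): Loose cabinet door: flat grey metal panel 180 mm high, 150 wide, 10 thick, 0.3-0.5 kg, lying on its back on the counter. Point: middle of the panel, half-way through its thickness. Door axes (all door points): x up to its top edge (90 mm off), y to its hinge edge (75 mm), z out of its outer handle face (5 mm). Mass centre within 10 mm of here in x, y. Hung properly, x points up.
- door_handle (a point): Middle of the steel bar handle on the door's outer face: straight square bar 10 x 10 mm, 100 mm long, parallel to the door's x, on two end posts 88 mm apart, 25 mm free under the bar. It lies at (0, -30, +35) mm from door_center in the door's axes. Same axes as the door.
- knuckle_low (a point): Lower hinge knuckle of the door: dark steel tube, 19 mm outside, 11 mm bore, open at both ends, 24 mm long along the door's x, its axis 12 mm beyond the hinge edge. Point: on the bore axis at the tube's lower end, at (-62, +87, +4.5) mm from door_center in the door's axes. Same axes as the door.
- knuckle_up (a point): Upper hinge knuckle, the same tube 100 mm higher. Point: on the bore axis at its lower end, at (+38, +87, +4.5) mm from door_center in the door's axes. Same axes as the door.
- cabinet: Small fixed grey tool cabinet, 170 x 170 x 240 mm high, door missing. Origin: middle of its underside. Axes: the open front faces -x, y to the left of one who faces that front, z up. The hinge pins stand 14 mm before the front, at its left (+y) edge. A door hung there at right angles to the front stretches from the pins to -x, its outer face looking to +y.
- seat_low (a point): Lower hinge pin: upright steel pin 8 mm in diameter, 22 mm high, its last 8 mm tapering to 3 mm, standing on a fixed dark barrel 19 mm in diameter and 22 mm high. Point: on the pin axis at the barrel's top, where the knuckle's lower end comes to rest, 58 mm above the counter. Same axes as the cabinet.
- seat_up (a point): Upper hinge pin, the same, 100 mm straight above the lower one on the same axis (158 mm above the counter). Same axes as the cabinet.
- stand: Small fixed wooden stand: back board at 45 degrees, 110 mm wide along x, rising toward +y, its front looking up and to -y; a ledge square to it at the foot, 24 mm deep, no lip. Origin: on the counter under the stand; z up. The board reaches 115 mm up from the ledge, so the top 65 mm of a resting door stand free.
- stand_rest (a point): Where door_center comes when the door lies on the stand's board with its bottom edge on the ledge, 89 mm above the counter. Axes of the stand, in which a resting door has its x along (0,0.707,0.707), its y along (-1,0,0) and its z along (0,-0.707,0.707).
- bottle: Bystander: green glass bottle, 60 mm diameter, 170 mm high, standing. Origin at the middle of its underside.
- brush: Bystander: wooden shaving brush standing upright, 48 mm at its widest, 105 mm high. Origin at the middle of its underside.
- clipper: Bystander: white hair clipper lying flat, about 170 x 42 x 32 mm. Origin at the middle of its underside.
There are look-alikes about, which are no part of the job. Several things have the shape of the stand; the one meant has the colours described above.

How it is judged:
By the outcome, as a careful person would: the job done as asked, in the order asked, and still so for the second after the job is handed in, with the robot touching nothing.
It also fails if it takes over 54 s, if anything falls off the work surface, if the arm or the gripper's body presses on something with over 40 N, if the wrist force passes 120 N, or if a joint passes its speed limit or range.

### The arm

A 6-joint arm with a two-finger parallel gripper is mounted at the origin on the work surface. World frame = base frame: x ahead of the robot, y to its left, z up, the work surface at z = 0. Lengths are in m, angles in rad, forces in N, time in s.
With the tool pointing down it reaches from about 0.375 to 0.975 m from the base axis. Payload 3.8 kg.
Tool frame: the origin (TCP) lies on the centre line of the jaws, within the pads' length; the fingertips stand 8 mm ahead of it and the grasp point (between the pads) lies 11 mm behind it; z points along the fingers, y is the direction in which the jaws open and shut (so a half turn about z gives the same grasp; the last joint's range is limited). The gripper opens to 85 mm and grips with 20 to 120 N. Pads are 22 mm wide; open, the fingers measure 114 mm over their backs; the gripper's body (76 mm by 85 mm) begins 54 mm behind the grasp point. The pads swing forward as they close: fully open they stand 13 mm farther back than shut.
Start: joints at [-1.148, 0.264, 1.604, -0, 1.274, -0.037], TCP at [0.3, -0.605, 0.239] pointing down, gripper open.
Joint ranges: [-2.63, 2.63], [-0.94, 2.18], [0.31, 2.57], [-1.31, 4.45], [0, 2.66], [-2.55, 2.55]. Speed limits (rad/s): [2.57, 2.57, 3.14, 3.14, 3.14, 3.14].

### API

Orientations are given as a rotation vector (axis times angle).
In Python, from workcell import bot gives the robot as it stands.
- The arm moves only by the tool arm_command, never from a script. Its arguments are lists of equal length, an entry for each row: "slide": the shift along the tool's x, y, z in m, a list of three; "angular": the turn, a rotation vector about the tool's x, y, z in degrees, a list of three; "hand": the finger opening in m, from 0 to 0.0854. A call has exactly 8 rows; each row shifts and turns the pose as measured when the row begins, along the tool's axes as they then stand; what a row does not reach is not made up. A row lasts 1/10 s, in which the tool goes at most 50 mm and 8.59 degrees, less where a joint would pass 70% of its speed; a pose out of reach is approached as far as the arm can. A call is refused whole if a number of a shift passes 0.05 or a number of a turn 8.59, either way. A call with a gripper value outside its range is refused whole. The fingers move at their own pace and stop on an object; "squeeze" is the grip in N (left out, the last holds). Time passes only in rows, so rows that do not move let the fingers close, or fill a call up. It gives the time, the measured TCP pose, the force and the opening at its end, in the units of the state.
- bot.read_state(): the state, without advancing time (a new reading comes with each control period).
- bot.read_camera(name): name is "side" or "top"; returns the picture (420x560x3 uint8, red, green, blue); there is no depth.
- bot.get_calibration(name): a dict with "fx", "fy", "cx", "cy" (pixels), "R" (3x3) and "t" (3): a world point X has camera coordinates R X + t. Camera axes: x right, y down, z forward; pixel columns grow to the right and rows downward; lengths in m; the calibration is good to about 2 mm. A picture is of the moment at which its call begins. get_calibration takes no time and is no camera call.
- bot.finish_job(): hands the job in, once; it reports no verdict.
The state is a dict: "time": time; "q": joint angles; "joint_vel": joint speeds; "joint_torque": joint torques, N m; "tool_pos": TCP position; "tcp_rot": TCP orientation; "wrist_force": force on the tool from outside, world axes, zero at the start; "torque": the same for the moment, N m; "width": opening from 0.0 (shut) to 1.0 (fully open).
Only numpy, scipy, OpenCV 4.12 (cv2) and the standard library are available. Lean on these libraries where they do the work, as an engineer would, in place of code of your own. Each camera call takes 0.05 s, during which the arm holds its last target.

## Working session

There is one attempt and no reset: what is moved stays moved. The work goes in short steps, Python scripts to look and compute and a tool call to move; the robot and the scene stay as the last step left them, time stands still between calls to the robot, and variables do not carry over. Pictures are saved under pics/ and viewed, and the job is handed in when it is done.

Besides the shell and the picture viewer there is one more tool, called after ">>>" by a JSON object that holds its "op" and its "data", one argument or row to a line. arm_command: Moves the arm, as the interface text tells. Its arguments: {"type":"object","properties":{"slide":{"type":"array","items":{"type":"array","items":{"type":"number"}}},"angular":{"type":"array","items":{"type":"array","items":{"type":"number"}}},"hand":{"type":"array","items":{"type":"number"}},"squeeze":{"type":"number"}},"required":["slide","angular","hand"]}

```bash
ls; mkdir -p pics
python3 - <<'E'
from workcell import bot
import cv2,numpy as np
print(bot.read_state())
for n in("side","top"):
    im=bot.read_camera(n); cv2.imwrite(f"pics/{n}0.png",im[:,:,::-1]); c=bot.get_calibration(n)
    print(n,c, -np.array(c['R']).T@np.array(c['t']))
E
```

```text
pics
{'time': 0.0, 'q': array([-1.14790041e+00,  2.64748864e-01,  1.60539454e+00, -2.24633191e-05,
        1.27367309e+00, -3.69179888e-02]), 'joint_vel': array([-0.00035525, -0.00073263, -0.0004215 ,  0.00085392, -0.00188879,
       -0.00012101]), 'joint_torque': array([-4.25916887e-04, -5.15113413e+01, -3.67319798e+01, -4.41581496e-04,
        1.29539214e-02, -1.94709401e-05]), 'tool_pos': array([ 0.29923988, -0.60424859,  0.23795379]), 'tcp_rot': array([-3.05680626e+00, -7.15441530e-01,  7.02586732e-04]), 'wrist_force': array([-0.67898655,  0.47317416,  0.02344165]), 'torque': array([ 0.00648011, -0.00853444, -0.00025692]), 'width': 0.9979714163183873}
side {'fx': 410.6903206588295, 'fy': 410.6903206588295, 'cx': 277.2157444616844, 'cy': 211.48241774269184, 'R': array([[-0.96285537, -0.26976552, -0.01166661],
       [-0.17047602,  0.64083912, -0.74850728],
       [ 0.20939787, -0.71871538, -0.66302393]]), 't': array([0.49560286, 0.17425699, 1.18015003])} [0.2597796  0.87021784 0.91868235]
top {'fx': 420.2359691614089, 'fy': 420.2359691614089, 'cx': 281.14681510382184, 'cy': 212.98299381300362, 'R': array([[ 0.00386191, -0.9998915 , -0.01421528],
       [-0.99414032, -0.00230325, -0.1080728 ],
       [ 0.10802833,  0.01454935, -0.99404135]]), 't': array([0.00769898, 0.53344811, 1.1474151 ])} [ 0.40633921 -0.00776733  1.19833872]
```

View pics/side0.png

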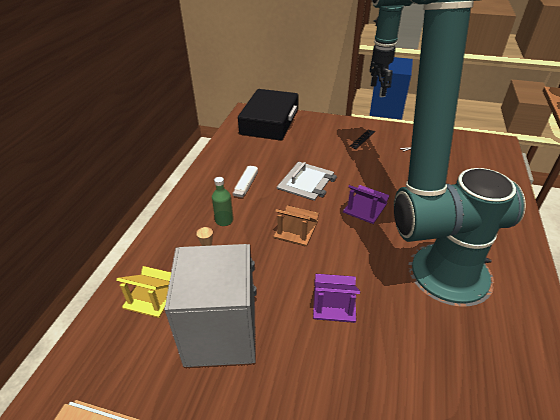

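View pics/top0.png

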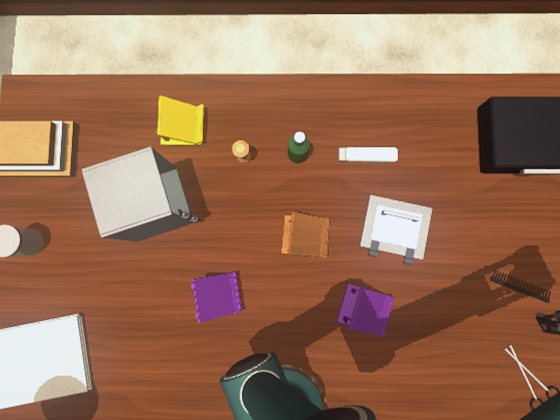

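The wooden stand is at side (297,225) and top (305,235). The yellow (148,290) and purple (336,297; 365,203) stands have its shape but the wrong colour. The door is at side (307,180) and top (397,229), the cabinet at top (135,195). I'll enlarge these to confirm.

Run:
```python
import cv2,numpy as np
s=cv2.imread("pics/side0.png");t=cv2.imread("pics/top0.png")
def c(im,x0,y0,x1,y1,k,n): cv2.imwrite("pics/"+n,cv2.resize(im[y0:y1,x0:x1],None,fx=k,fy=k,interpolation=cv2.INTER_CUBIC))
c(s,265,150,345,250,6,"c_side1.png")
c(t,270,185,440,275,4.7,"c_top1.png")
c(t,75,135,215,245,5,"c_top2.png")
c(s,160,235,270,365,4.6,"c_side2.png")
```

```text
(no output)
```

View pics/c_side1.png

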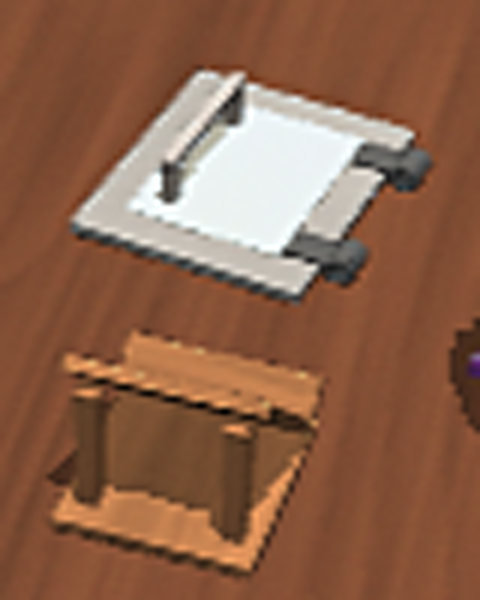

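View pics/c_top1.png

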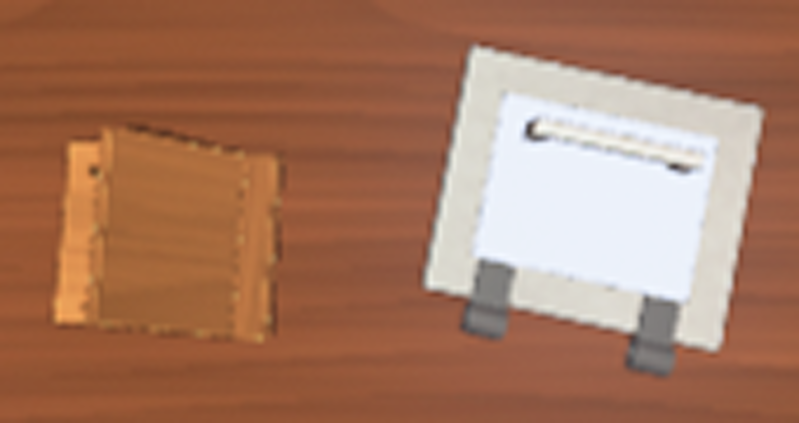

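View pics/c_top2.png

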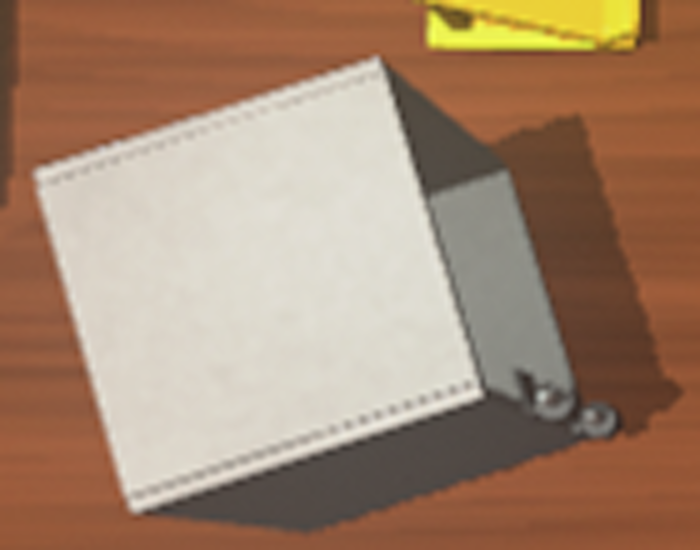

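View pics/c_side2.png

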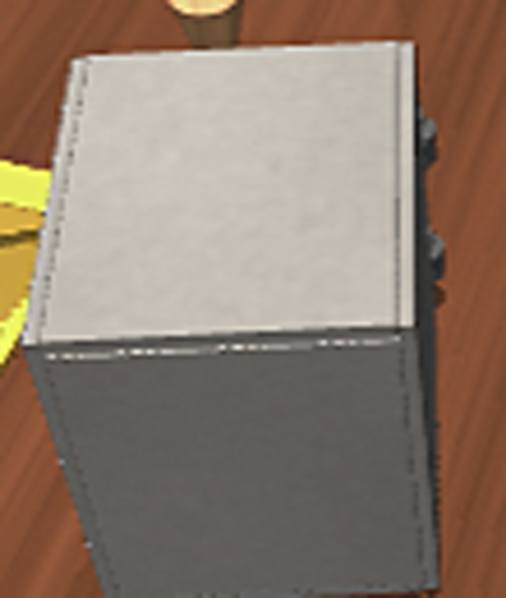

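The crops confirm the picks. The brown wooden stand has its ledge at image right, so it rises toward world +y. The door lies handle up with its hinges toward the robot, so its top edge points to image left. The cabinet's open front faces image right, with the pins at its near corner. Next I fit the poses.

```bash
cat > h.py <<'E'
import numpy as np,cv2
from scipy.optimize import least_squares
from scipy.spatial.transform import Rotation as Ro
from workcell import bot
CAL={n:bot.get_calibration(n) for n in("side","top")}
def proj(n,X):
    c=CAL[n];p=np.atleast_2d(X)@np.array(c['R']).T+np.array(c['t'])
    return np.c_[c['fx']*p[:,0]/p[:,2]+c['cx'],c['fy']*p[:,1]/p[:,2]+c['cy']]
def place(p,P): # x,y,yaw
    P=np.atleast_2d(P);c,s=np.cos(p[2]),np.sin(p[2])
    return np.c_[p[0]+c*P[:,0]-s*P[:,1],p[1]+s*P[:,0]+c*P[:,1],P[:,2]]
def fit(obs,p0):
    f=lambda p:np.concatenate([(proj(n,place(p,P))-uv).ravel() for n,P,uv in obs])
    r=least_squares(f,p0,loss='soft_l1');return r.x,f(r.x).reshape(-1,2)
def crop(im,x0,y0,x1,y1,k,name,segs=(),pts=()):
    o=cv2.resize(im[y0:y1,x0:x1],None,fx=k,fy=k,interpolation=cv2.INTER_CUBIC)
    q=lambda p:(int(round((p[0]+.5-x0)*k)),int(round((p[1]+.5-y0)*k)))
    for a,b in segs: cv2.line(o,q(a),q(b),(0,0,255),1)
    for a in pts: cv2.circle(o,q(a),3,(255,0,0),1)
    cv2.imwrite("pics/"+name,o)
def boxseg(n,f,lo,hi):
    import itertools
    V=np.array(list(itertools.product(*zip(lo,hi))));U=proj(n,f(V))
    return [(U[i],U[j]) for i in range(8) for j in range(i) if (V[i]!=V[j]).sum()==1]
E
python3 - <<'E'
from h import *
m=1e-3
T=lambda x,y:(np.array([x,y])/4.7+[270,185]-.5)
S=lambda x,y:(np.array([x,y])/6+[265,150]-.5)
# door frame planar: P=(door x,door y,height); yaw of door x axis. z up
D=lambda x,y,h:[x*m,y*m,h*m]
def ob(n,prs): return (n,np.array([p for p,_ in prs]),np.array([u for _,u in prs]))
# door x->+Y world(yaw 90), y-> -X
obT=ob("top",[(D(90,-75,10),T(472,45)),(D(-90,-75,10),T(763,108)),(D(-90,75,10),T(718,352)),(D(90,75,10),T(425,290))])
obS=ob("side",[(D(-90,-75,10),S(200,70)),(D(90,-75,10),S(72,225)),(D(90,75,10),S(300,290)),(D(-90,75,10),S(415,132))])
for o in([obT],[obS],[obT,obS]):
    p,r=fit(o,[.4,-.3,1.5]);print("door",p.round(4),np.degrees(p[2]).round(2),np.abs(r).max().round(2))
pd=p
# stand
s=lambda x,y,z:[x*m,y*m,z*m]  # y rel to rest
obT=ob("top",[(s(55,21.2,103.1),T(105,126)),(s(-55,21.2,103.1),T(97,322)),(s(55,-77.1,38.8),T(283,155)),(s(-55,-77.1,38.8),T(268,341))])
obS=ob("side",[(s(55,21.2,103.1),S(66,354)),(s(-55,21.2,103.1),S(270,406)),(s(55,-77.1,38.8),S(134,332)),(s(-55,-77.1,38.8),S(323,376))])
for o in([obT],[obS],[obT,obS]):
    p,r=fit(o,[.4,-.05,0]);print("stand",p.round(4),np.degrees(p[2]).round(2),r.round(1).tolist())
ps=p
# cabinet
T2=lambda x,y:(np.array([x,y])/5+[75,135]-.5); S2=lambda x,y:(np.array([x,y])/4.6+[160,235]-.5)
obT=ob("top",[(s(-85,-85,240),T2(379,56)),(s(-85,85,240),T2(485,397)),(s(85,85,240),T2(132,513)),(s(85,-85,240),T2(35,170))])
obS=ob("side",[(s(-85,-85,240),S2(75,57)),(s(-85,85,240),S2(412,42)),(s(85,85,240),S2(415,330)),(s(85,-85,240),S2(24,345))])
for o in([obT],[obS],[obT,obS]):
    p,r=fit(o,[.5,.35,1.9]);print("cab",p.round(4),np.degrees(p[2]).round(2),r.round(1).tolist())
pc=p
for y in(76,85,):
  for z in (80,180): print(y,z,proj("top",place(pc,s(-99,y,z))), proj("side",place(pc,s(-99,y,z))))
np.savez("poses.npz",d=pd,s=ps,c=pc)
for n,x in(("top",(270,185,440,275,4.7)),("side",(265,150,345,250,6))):
    im=cv2.imread(f"pics/{n}0.png")
    fd=lambda V:place(pd,V)
    seg=boxseg(n,fd,(-.09,-.075,0),(.09,.075,.01))+boxseg(n,fd,(-.05,-.035,.035),(.05,-.025,.045))
    A=place(ps,np.array([s(a,b,c) for a in(-55,55) for b,c in((21.2,103.1),(-60.1,21.8),(-77.1,38.8))]));U=proj(n,A)
    seg+=[(U[i],U[j]) for i,j in((0,1),(1,2),(3,4),(4,5),(0,3),(1,4),(2,5))]
    crop(im,*x,f"fit_{n}.png",seg)
E
```

```text
door [ 0.4976 -0.3147  1.361 ] 77.98 0.49
door [ 0.4947 -0.3157  1.3658] 78.26 0.85
door [ 0.4965 -0.315   1.3629] 78.09 0.9
stand [ 0.473  -0.0418 -0.086 ] -4.93 [[2.1, 0.1], [0.2, 0.4], [-0.7, -0.4], [-0.6, -0.1]]
stand [ 0.4703 -0.0416 -0.1029] -5.9 [[-0.3, -0.2], [0.4, -0.1], [-0.3, -0.1], [0.2, 0.4]]
stand [ 0.4719 -0.0419 -0.0908] -5.21 [[2.3, 0.5], [0.1, 0.7], [-0.6, 0.2], [-0.7, 0.4], [-0.8, -0.2], [-0.0, -0.4], [-1.1, -0.2], [-0.4, 0.1]]
cab [0.561  0.3663 1.8974] 108.71 [[0.3, -0.1], [0.1, -0.0], [-0.0, 0.3], [-0.4, -0.1]]
cab [0.5578 0.3655 1.8927] 108.44 [[-0.3, 0.1], [1.1, 0.1], [0.3, -0.7], [-1.0, 0.2]]
cab [0.5596 0.3658 1.8957] 108.62 [[0.6, 0.5], [0.2, 0.7], [0.1, 0.9], [-0.1, 0.4], [-1.2, 0.2], [0.1, 0.0], [-0.4, -0.8], [-1.8, 0.2]]
76 80 [[192.01953978 216.00571289]] [[249.24475505 283.16863711]]
76 180 [[182.82170546 211.88080144]] [[246.89097956 256.95735384]]
85 80 [[193.00264481 219.17352384]] [[252.74065579 282.99942709]]
85 180 [[183.89132174 215.35129584]] [[250.62125925 256.78420549]]
```

View pics/fit_top.png

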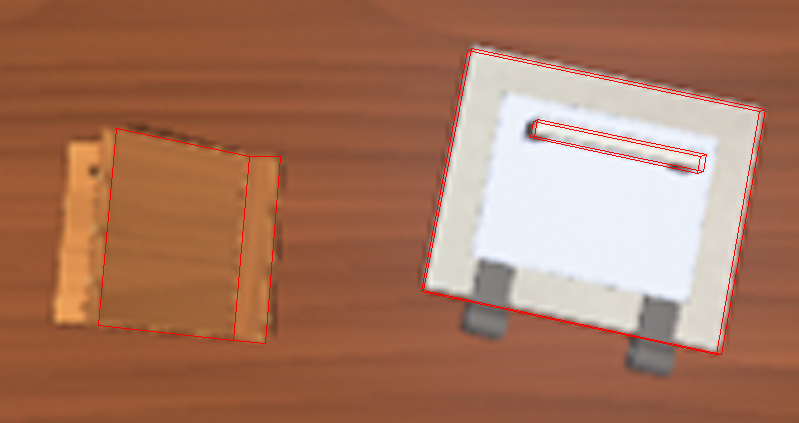

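View pics/fit_side.png

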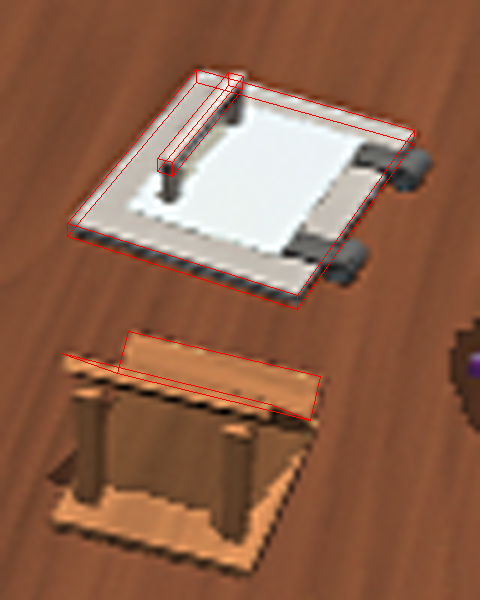

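The overlays match to about 1 px. Now the pins in closer view.

Run:
```python
from h import *
t=cv2.imread("pics/top0.png");s=cv2.imread("pics/side0.png")
crop(t,165,195,210,230,16,"pin_top.png"); crop(s,238,250,268,305,11,"pin_side.png")
```

```text
(no output)
```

View pics/pin_top.png

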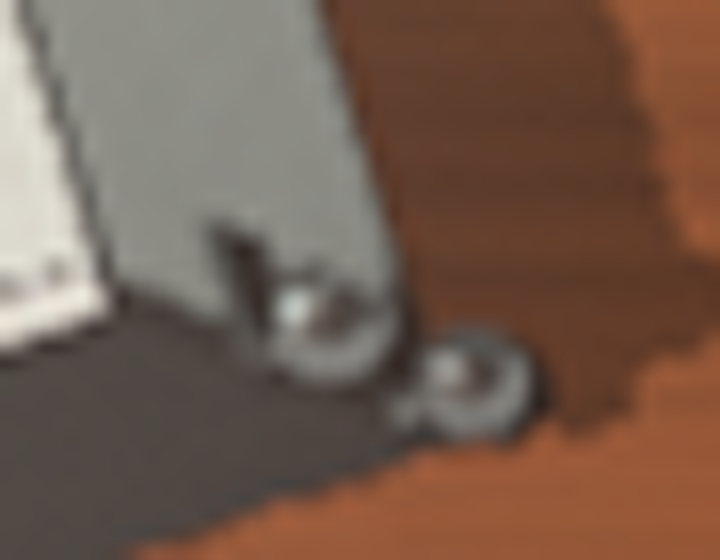

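View pics/pin_side.png

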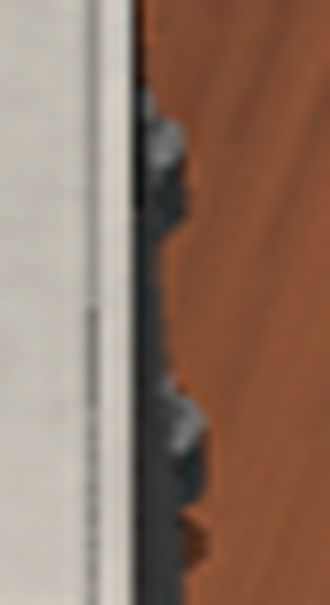

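Run:
```python
from h import *
from scipy.optimize import least_squares
pc=np.load("poses.npz")['c']
obs=[((185.1,214.9),.158),((182.9,213.6),.180),((194.4,218.4),.058),((192.4,217.5),.080)]
f=lambda p:np.concatenate([proj("top",[p[0],p[1],z])[0]-u for u,z in obs])
r=least_squares(f,[.46,.28]);print(r.x,r.fun.round(2))
P=r.x
c,s=np.cos(pc[2]),np.sin(pc[2]);R=np.array([[c,s],[-s,c]])
for q in(pc[:2],[.561,.3663]): print("in cab frame",R@(P-q))
# side: right silhouette of barrels
C=CAL["side"];Rs=np.array(C['R'])
for z in(.147,.047):
    th=np.linspace(0,2*np.pi,200);U=proj("side",np.c_[P[0]+.0095*np.cos(th),P[1]+.0095*np.sin(th),th*0+z]);print(z,U[:,0].max(),U[U[:,0].argmax()])
```

```text
[0.51471287 0.24690658] [ 0.18 -0.27  0.21  0.09 -0.31  0.04 -0.11  0.16]
in cab frame [-0.09836969  0.08048375]
in cab frame [-0.0983694   0.08198017]
0.147 253.37320676959612 [253.37320677 265.89417564]
0.047 255.28147922765143 [255.28147923 291.11733194]
```

```bash
cat >> h.py <<'E'
import json,os
def st():
    s=bot.read_state()
    open("log.jsonl","a").write(json.dumps({k:np.asarray(v).tolist() for k,v in s.items()})+"\n")
    return s
def doorR(yaw,pitch): # columns: door x,y,z ; pitch = elevation of door x about door y
    c,s=np.cos(yaw),np.sin(yaw)
    h=np.array([c,s,0]);Z=np.array([0,0,1.])
    x=h*np.cos(pitch)+Z*np.sin(pitch);y=np.cross(Z,h);z=np.cross(x,y)
    return np.c_[x,y,z]
def plan(pos,R,n=8,mv=.04,ma=8.0,show=True,cart=True):
    s=st();p=np.array(s['tool_pos']);R0=Ro.from_rotvec(s['tcp_rot']);R1=Ro.from_matrix(R)
    rv=(R0.inv()*R1).as_rotvec();d=np.array(pos)-p
    need=max(np.linalg.norm(d)/mv,np.degrees(np.linalg.norm(rv))/ma)
    n=max(1,int(np.ceil(need-.02)))
    print("t=%.2f"%s['time'],"pos",p.round(4),"q",np.round(s['q'],2),"F",np.round(s['wrist_force'],1),"w %.3f"%s['width'],"| rows",n,"dist %.4f ang %.2f"%(np.linalg.norm(d),np.degrees(np.linalg.norm(rv))))
    sl=[];Rc=R0
    for i in range(n):
        sl.append(np.round(Rc.inv().apply(d/n),4).tolist());Rc=Rc*Ro.from_rotvec(rv/n)
    if show:
        for i in range(0,n,8): print("slide",sl[i:i+8])
        print("ang",np.round(np.degrees(rv/n),2).tolist())
    return s
def toolR(z,y): 
    z=np.array(z,float)/np.linalg.norm(z);y=np.array(y,float);y-=z*(y@z);y/=np.linalg.norm(y);return np.c_[np.cross(y,z),y,z]
E
python3 - <<'E'
from h import *
d=np.load("poses.npz")['d'];D=doorR(d[2],0)
h=np.array([d[0],d[1],.005])+D@[0,-.03,.035];print(h)
plan([h[0],h[1],.16],toolR([0,0,-1],-D[:,1]))
E
```

```text
[ 0.52587962 -0.32115976  0.04      ]
t=0.10 pos [ 0.2993 -0.6043  0.2381] q [-1.15  0.26  1.61  0.    1.27 -0.04] F [ 0.8  0.9 -0.1] w 1.001 | rows 10 dist 0.3710 ang 51.75
slide [[0.0329, -0.0153, 0.0078], [0.0341, -0.0123, 0.0078], [0.0351, -0.0092, 0.0078], [0.0358, -0.0059, 0.0078], [0.0362, -0.0027, 0.0078], [0.0363, 0.0006, 0.0078], [0.0361, 0.0038, 0.0078], [0.0356, 0.0071, 0.0078]]
slide [[0.0348, 0.0103, 0.0078], [0.0337, 0.0133, 0.0078]]
ang [-0.01, -0.01, -5.17]
```

>>> {"op": "arm_command", "data": {
  "slide": [
    [0.033,-0.015,0.008],
    [0.034,-0.012,0.008],
    [0.035,-0.009,0.008],
    [0.036,-0.006,0.008],
    [0.036,-0.003,0.008],
    [0.036,0.001,0.008],
    [0.036,0.004,0.008],
    [0.036,0.007,0.008]
  ],
  "angular": [
    [0,0,-5.2],
    [0,0,-5.2],
    [0,0,-5.2],
    [0,0,-5.2],
    [0,0,-5.2],
    [0,0,-5.2],
    [0,0,-5.2],
    [0,0,-5.2]
  ],
  "hand": [0.06,0.06,0.06,0.06,0.06,0.06,0.06,0.06],
  "squeeze": 60
}}

```text
time: 0.9
tool_pos: [0.4797, -0.3717, 0.1683]
tcp_rot: [-2.584, -1.778, 0.003]
wrist_force: [1.2, -0.0, 0.2]
width: 0.702
```

Run:
```python
from h import *
d=np.load("poses.npz")['d'];D=doorR(d[2],0)
h=np.array([d[0],d[1],.005])+D@[0,-.03,.035]
plan([h[0],h[1],.10],toolR([0,0,-1],-D[:,1]))
```

```text
t=0.90 pos [ 0.4797 -0.3717  0.1683] q [-0.7   0.19  1.83 -0.    1.13 -0.33] F [ 1.2 -0.   0.2] w 0.702 | rows 3 dist 0.0967 ang 9.04
slide [[0.0212, 0.0085, 0.0227], [0.0208, 0.0095, 0.0227], [0.0202, 0.0106, 0.0228]]
ang [-0.1, -0.03, -3.01]
```

>>> {"op": "arm_command", "data": {
  "slide": [
    [0.021,0.0085,0.0228],
    [0.021,0.0095,0.0228],
    [0.02,0.0105,0.0228],
    [0,0,0],
    [0,0,0],
    [0,0,0],
    [0,0,0],
    [0,0,0]
  ],
  "angular": [
    [-0.1,0,-3],
    [-0.1,0,-3],
    [-0.1,0,-3],
    [0,0,0],
    [0,0,0],
    [0,0,0],
    [0,0,0],
    [0,0,0]
  ],
  "hand": [0.06,0.06,0.06,0.06,0.06,0.06,0.06,0.06]
}}

```text
time: 1.7
tool_pos: [0.5277, -0.3156, 0.097]
tcp_rot: [-2.427, -1.99, -0.001]
wrist_force: [0.1, -0.2, 0.2]
width: 0.701
```

Run:
```python
from h import *
d=np.load("poses.npz")['d'];D=doorR(d[2],0)
h=np.array([d[0],d[1],.005])+D@[0,-.03,.035]
plan([h[0],h[1],.028],toolR([0,0,-1],-D[:,1]))
for n,b in(("top",(350,160,450,270,6)),("side",(260,130,360,210,7))):
    im=bot.read_camera(n)[:,:,::-1];crop(im,*b[:5],f"a_{n}.png",pts=proj(n,[bot.read_state()['tool_pos'],h]))
```

```text
t=1.70 pos [ 0.5277 -0.3156  0.097 ] q [-0.58  0.28  1.87  0.    1.   -0.38] F [ 0.1 -0.2  0.2] w 0.701 | rows 2 dist 0.0692 ang 0.64
slide [[-0.003, -0.0003, 0.0345], [-0.003, -0.0003, 0.0345]]
ang [-0.05, -0.07, 0.31]
```

View pics/a_side.png

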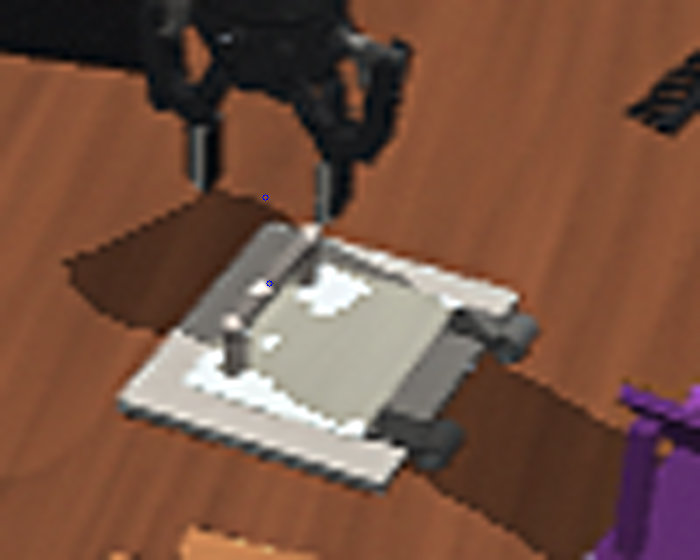

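View pics/a_top.png

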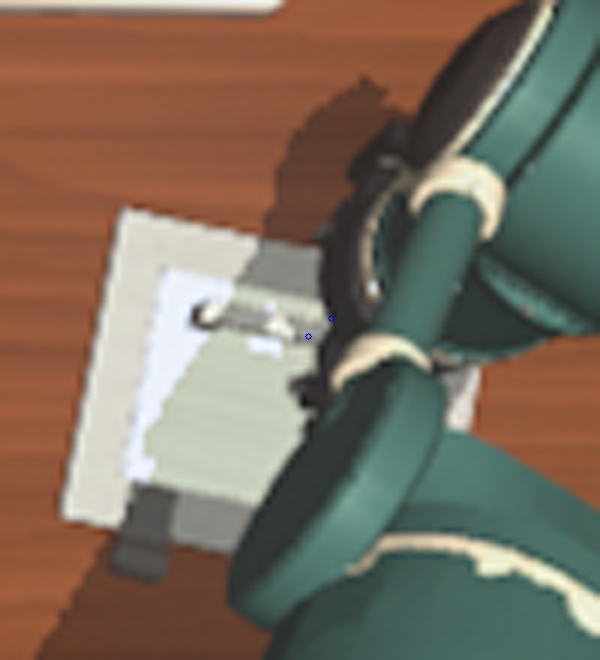

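>>> {"op": "arm_command", "data": {
  "slide": [
    [-0.003,0,0.03],
    [-0.003,0,0.03],
    [0,0,0.008],
    [0,0,0],
    [0,0,0],
    [0,0,0],
    [0,0,0],
    [0,0,0]
  ],
  "angular": [
    [0,0,0.3],
    [0,0,0.3],
    [0,0,0],
    [0,0,0],
    [0,0,0],
    [0,0,0],
    [0,0,0],
    [0,0,0]
  ],
  "hand": [0.06,0.06,0.06,0.06,0.005,0.005,0.005,0.005],
  "squeeze": 80
}}

```text
time: 2.6
tool_pos: [0.5304, -0.3261, 0.0358]
tcp_rot: [2.435, 1.97, 0.007]
wrist_force: [-0.7, -0.2, -3.9]
width: 0.092
```

Run:
```python
from h import *
d=np.load("poses.npz")['d'];D=doorR(d[2],0)
h=np.array([d[0],d[1],.005])+D@[0,-.03,.035]
plan([h[0],h[1],.028],toolR([0,0,-1],-D[:,1]))
im=bot.read_camera("side")[:,:,::-1];crop(im,260,130,360,210,7,"b_side.png")
```

```text
t=2.60 pos [ 0.5304 -0.3261  0.0358] q [-0.59  0.36  1.89  0.    0.88 -0.38] F [-0.7 -0.2 -3.9] w 0.092 | rows 1 dist 0.0103 ang 0.62
slide [[0.0039, -0.0055, 0.0078]]
ang [0.58, 0.14, -0.14]
```

View pics/b_side.png

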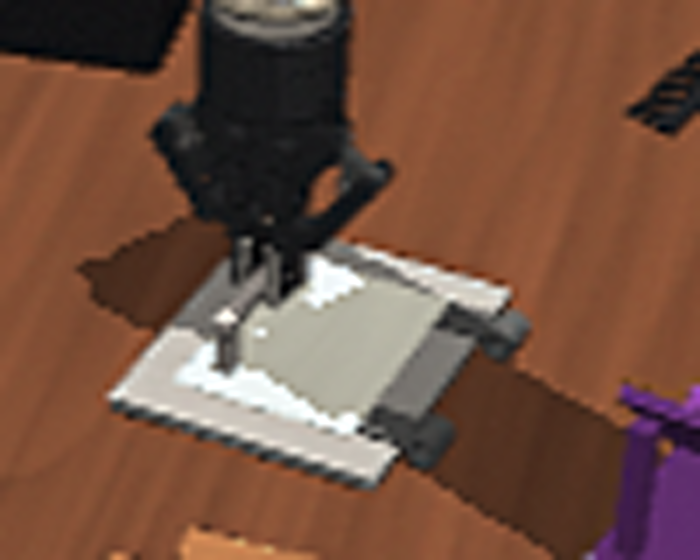

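```bash
cat >> h.py <<'E'
def unproj(n,uv,z):
    c=CAL[n];R=np.array(c['R']);o=-R.T@np.array(c['t']);d=R.T@[(uv[0]-c['cx'])/c['fx'],(uv[1]-c['cy'])/c['fy'],1]
    return o+d*(z-o[2])/d[2]
E
python3 - <<'E'
from h import *
print("bottle",unproj("top",(299.5,138),.17),unproj("side",(223,222),0)," clipper",unproj("top",(368,154),.03)," brush",unproj("top",(240,149),.105))
E
```

```text
bottle [ 0.70742757 -0.03803458  0.17      ] [ 0.70807133 -0.02962122  0.        ]  clipper [ 0.70188466 -0.23598497  0.03      ]  brush [0.69643384 0.11857209 0.105     ]
```

>>> {"op": "arm_command", "data": {
  "slide": [
    [0,0,-0.01],
    [0,0,-0.02],
    [0,0,-0.03],
    [0,0,-0.03],
    [0,0,-0.03],
    [0,0,-0.03],
    [0,0,0],
    [0,0,0]
  ],
  "angular": [
    [0,0,0],
    [0,0,0],
    [0,0,0],
    [0,0,0],
    [0,0,0],
    [0,0,0],
    [0,0,0],
    [0,0,0]
  ],
  "hand": [0.005,0.005,0.005,0.005,0.005,0.005,0.005,0.005]
}}

```text
time: 3.45
tool_pos: [0.5261, -0.3224, 0.1883]
tcp_rot: [2.441, 1.975, 0.005]
wrist_force: [0.2, 0.1, -5.6]
width: 0.089
```

Run:
```python
from h import *
s=st();print(s['q'].round(2),s['torque'])
R=Ro.from_rotvec(s['tcp_rot']).as_matrix()
tip=np.array([-.004,-.030,.031]);A=np.diag([1,-1,-1.])
Rd=R@A.T; c=s['tool_pos']-Rd@tip
f=lambda V:c+np.atleast_2d(V)@Rd.T
print(R[:,2],c)
for n,b in(("top",(340,130,480,250,5.5)),("side",(230,80,390,200,5))):
    im=bot.read_camera(n)[:,:,::-1]
    crop(im,*b,f"l_{n}.png",boxseg(n,f,(-.09,-.075,-.005),(.09,.075,.005)))
```

```text
[-0.59  0.19  1.79  0.    1.16 -0.38] [ 0.007586   -0.14140492 -0.0194215 ]
[ 3.72771473e-03  7.03272116e-04 -9.99992805e-01] [ 0.49768622 -0.3121753   0.15716192]
```

View pics/l_side.png

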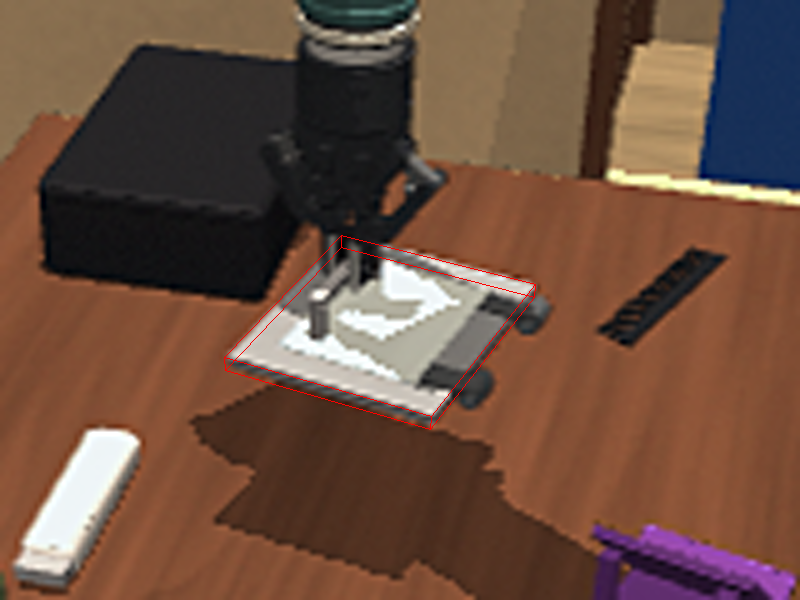

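View pics/l_top.png

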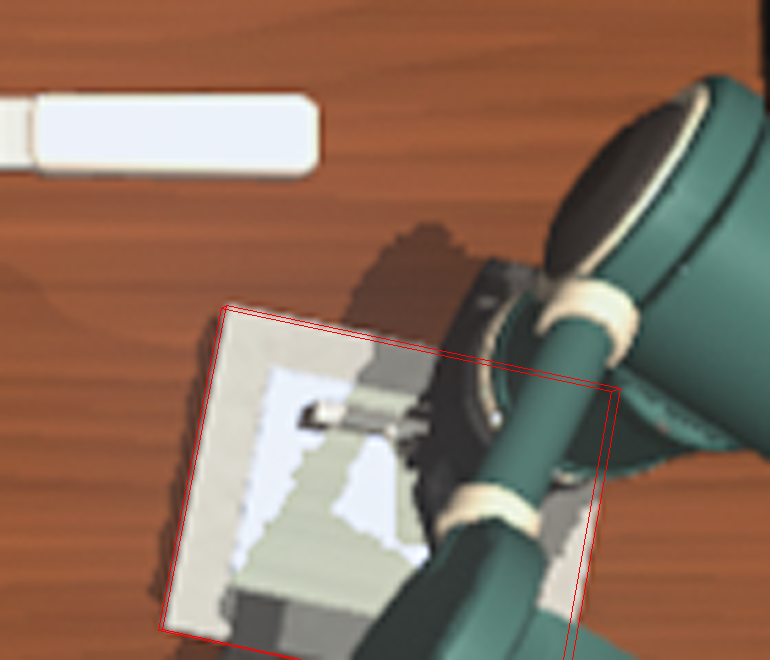

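```bash
cat > kin.py <<'E'
from h import *
def fk(q,L):
    d1,a1,a2,e3,d4,d6,off=L
    Rz=lambda a:Ro.from_euler('z',a).as_matrix();Ry=lambda a:Ro.from_euler('y',a).as_matrix()
    R=Rz(q[0]);p=np.array([0,0,d1])+R@[a1,off,0]
    R=R@Ry(q[1]);p=p+R@[0,0,a2]
    R=R@Ry(q[2]);p=p+R@[e3,0,d4]
    R=R@Rz(q[3])@Ry(q[4]);p=p+R@[0,0,d6]
    R=R@Rz(q[5]+np.pi/2)
    return p,R
def ik(pos,R,q0,L):
    lo=np.array([-2.63,-.94,.31,-1.31,0,-2.55]);hi=np.array([2.63,2.18,2.57,4.45,2.66,2.55])
    f=lambda q:np.r_[(fk(q,L)[0]-pos)*5,(Ro.from_matrix(R).inv()*Ro.from_matrix(fk(q,L)[1])).as_rotvec()]
    r=least_squares(f,np.clip(q0,lo+1e-3,hi-1e-3),bounds=(lo,hi));return r.x,np.abs(r.fun).max()
E
python3 - <<'E'
from kin import *
S=[json.loads(l) for l in open("log.jsonl")]
f=lambda L:np.concatenate([fk(s['q'],L)[0]-s['tool_pos'] for s in S])
r=least_squares(f,[.2,0,.4,0,.4,.25,-.02],x_scale=.1)
print(r.x,np.abs(r.fun).max(),np.linalg.svd(r.jac)[1])
for s in S[-2:]: print(np.degrees((Ro.from_matrix(fk(s['q'],r.x)[1]).inv()*Ro.from_rotvec(s['tcp_rot'])).as_rotvec()))
E
```

```text
[2.51799921e-01 2.38526030e-09 5.12000000e-01 1.40000070e-03
 5.66199998e-01 3.39699921e-01 2.49000000e-02] 5.827987537010415e-10 [4.44629696 3.18122576 2.23606882 0.24267318 0.20824942 0.08912666
 0.00637198]
[ 8.99500621e-15  2.18911615e-14 -2.53444627e-14]
[-1.27346428e-14  9.41742363e-15 -6.36041294e-14]
```

```bash
cat >> kin.py <<'E'
L=[2.51799921e-01,0,.512,1.4e-3,.5662,.3397,.0249]
TIP1=np.array([-.004,-.030,.031]);A1=np.diag([1,-1,-1.])
def A2(sg): # columns tool axes in door frame
    z=np.array([-1,0,0.]);y=np.array([0,0,sg*1.]);return np.c_[np.cross(y,z),y,z]
REST=np.array([.4719,-.0419,.089]);SY=np.radians(-5.2+90)
E
python3 - <<'E'
from kin import *
s=bot.read_state();q0=np.array(s['q'])
D=doorR(SY,np.pi/4)
q=q0
for nm,c in(("hover",REST+D@[.02,0,.08]),("place",REST)):
    q,e=ik(c+D@TIP1,D@A1,q,L);print(nm,q.round(2),e,(c+D@TIP1).round(3))
pc=np.load("poses.npz")['c']
hy=pc[2] # x_cab angle
pin=np.array([.513,.2465])
# hung: door y=x_cab, x up ; z=+y_cab
xc=np.array([np.cos(hy),np.sin(hy),0]);Z=np.array([0,0,1.])
H=np.c_[Z,xc,np.cross(Z,xc)]
hc=np.r_[pin,.12]-H@[0,.087,.0045]
print("hang center",hc,"door y",xc)
for sg in(1,-1):
    A=A2(sg)
    for guess in([0,.3,1.6,0,1.2,0],[0,.3,1.6,1.5,1.2,-1.5],[0,.3,1.6,-1.,1.2,1.],[0.3,.3,1.6,3,1.2,0],[0,.3,1.6,1,1.2,1],[-.2,.3,1.6,-1,1.2,-2]):
        q,e=ik(REST+D@[.066,0,0],D@A,guess,L)
        qh,e2=ik(REST+D@[.066+.12,0,0],D@A,q,L)
        q3,e3=ik(hc+[0,0,.06]+H@[.066,0,0],H@A,qh,L);q4,e4=ik(hc+H@[.066,0,0],H@A,q3,L)
        if e<1e-5:print(sg,q.round(2),"off",qh.round(2),e2<1e-5,"hang+60",q3.round(2),e3<1e-5,"hang",q4.round(2),e4<1e-5)
E
```

```text
hover [-0.68  0.25  1.93  0.63  1.48 -0.82] 7.263667445300825e-11 [ 0.496 -0.112  0.179]
place [-0.62  0.31  2.02  0.68  1.34 -0.87] 1.0778600234573332e-11 [ 0.5   -0.069  0.108]
hang center [0.54503834 0.16548892 0.12      ] door y [-0.31923918  0.94767418  0.        ]
1 [ 0.41  0.25  2.03 -0.69  1.36  2.4 ] off [ 0.53  0.23  1.88 -0.61  1.57  2.37] True hang+60 [0.07 0.02 1.9  0.27 1.19 2.55] False hang [0.08 0.07 1.96 0.28 1.08 2.55] False
1 [ 0.41  0.25  2.03 -0.69  1.36  2.4 ] off [ 0.53  0.23  1.88 -0.61  1.57  2.37] True hang+60 [0.07 0.02 1.9  0.27 1.19 2.55] False hang [0.08 0.07 1.96 0.28 1.08 2.55] False
1 [ 0.41  0.25  2.03 -0.69  1.36  2.4 ] off [ 0.53  0.23  1.88 -0.61  1.57  2.37] True hang+60 [0.07 0.02 1.9  0.27 1.19 2.55] False hang [0.08 0.07 1.96 0.28 1.08 2.55] False
1 [ 0.41  0.25  2.03 -0.69  1.36  2.4 ] off [ 0.53  0.23  1.88 -0.61  1.57  2.37] True hang+60 [0.07 0.02 1.9  0.27 1.19 2.55] False hang [0.08 0.07 1.96 0.28 1.08 2.55] False
1 [ 0.41  0.25  2.03 -0.69  1.36  2.4 ] off [ 0.53  0.23  1.88 -0.61  1.57  2.37] True hang+60 [0.07 0.02 1.9  0.27 1.19 2.55
[... 285 characters left out ...]
0.53  0.23  1.88 -0.61  1.57 -0.77] True hang+60 [ 0.25  0.06  1.83 -0.    1.26 -0.07] True hang [ 0.25  0.11  1.89 -0.    1.14 -0.07] True
-1 [ 0.41  0.25  2.03 -0.69  1.36 -0.74] off [ 0.53  0.23  1.88 -0.61  1.57 -0.77] True hang+60 [ 0.25  0.06  1.83 -0.    1.26 -0.07] True hang [ 0.25  0.11  1.89 -0.    1.14 -0.07] True
-1 [ 0.41  0.25  2.03 -0.69  1.36 -0.74] off [ 0.53  0.23  1.88 -0.61  1.57 -0.77] True hang+60 [ 0.25  0.06  1.83 -0.    1.26 -0.07] True hang [ 0.25  0.11  1.89 -0.    1.14 -0.07] True
-1 [ 0.41  0.25  2.03 -0.69  1.36 -0.74] off [ 0.53  0.23  1.88 -0.61  1.57 -0.77] True hang+60 [ 0.25  0.06  1.83 -0.    1.26 -0.07] True hang [ 0.25  0.11  1.89 -0.    1.14 -0.07] True
```

Run:
```python
from kin import *
D=doorR(SY,np.pi/4);c=REST+D@[.015,0,.06]
plan(c+D@TIP1,D@A1,mv=.04,ma=6.5)
```

```text
t=3.55 pos [ 0.5261 -0.3224  0.1876] q [-0.59  0.19  1.79  0.    1.16 -0.38] F [-0.7 -0.2 -4.9] w 0.092 | rows 7 dist 0.2249 ang 45.40
slide [[0.0301, -0.0107, 0.0038], [0.0296, -0.0102, 0.0072], [0.0288, -0.0097, 0.0106], [0.0276, -0.0091, 0.0138], [0.026, -0.0086, 0.0168], [0.0241, -0.0081, 0.0197], [0.0218, -0.0075, 0.0223]]
ang [0.41, 6.41, -0.92]
```

>>> {"op": "arm_command", "data": {
  "slide": [
    [0.03,-0.0107,0.004],
    [0.0296,-0.0102,0.007],
    [0.0288,-0.0097,0.0106],
    [0.0276,-0.009,0.0138],
    [0.026,-0.0086,0.0168],
    [0.024,-0.008,0.0197],
    [0.0218,-0.0075,0.0223],
    [0,0,0]
  ],
  "angular": [
    [0.4,6.4,-0.9],
    [0.4,6.4,-0.9],
    [0.4,6.4,-0.9],
    [0.4,6.4,-0.9],
    [0.4,6.4,-0.9],
    [0.4,6.4,-0.9],
    [0.4,6.4,-0.9],
    [0,0,0]
  ],
  "hand": [0.005,0.005,0.005,0.005,0.005,0.005,0.005,0.005]
}}

```text
time: 4.35
tool_pos: [0.4882, -0.0912, 0.1471]
tcp_rot: [-1.828, -1.663, -0.772]
wrist_force: [0.1, -0.1, -5.2]
width: 0.094
```

Run:
```python
from kin import *
D=doorR(SY,np.pi/4);c=REST+D@[.006,0,.015]
s=plan(c+D@TIP1,D@A1,mv=.02,ma=6.5)
R=Ro.from_rotvec(s['tcp_rot']).as_matrix();Rd=R@A1.T;c=s['tool_pos']-Rd@TIP1
print("door rel rest",D.T@(c-REST))
f=lambda V:c+np.atleast_2d(V)@Rd.T
m=1e-3
for n,b in(("top",(250,160,390,280,5.5)),("side",(240,120,380,260,4))):
    im=bot.read_camera(n)[:,:,::-1]
    crop(im,*b,f"m_{n}.png",boxseg(n,f,(-.09,-.075,-.005),(.09,.075,.005)))
```

```text
t=4.35 pos [ 0.4882 -0.0912  0.1471] q [-0.67  0.28  1.98  0.65  1.44 -0.85] F [ 0.1 -0.1 -5.2] w 0.094 | rows 2 dist 0.0307 ang 1.88
slide [[-0.0031, 0.0049, 0.0142], [-0.0029, 0.0047, 0.0143]]
ang [-0.39, -0.81, -0.26]
door rel rest [0.01257826 0.00964286 0.04431055]
```

View pics/m_side.png

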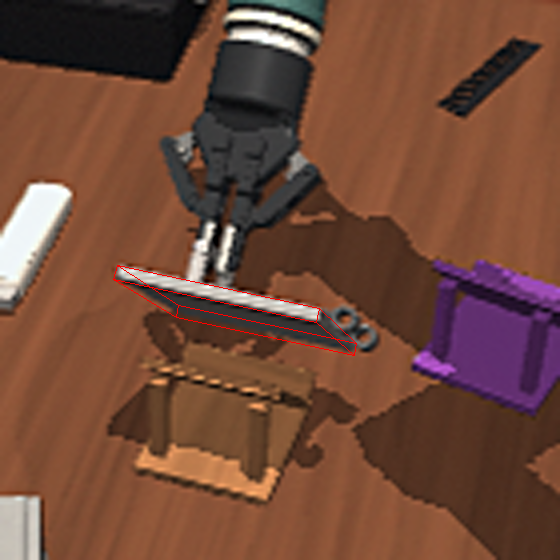

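View pics/m_top.png

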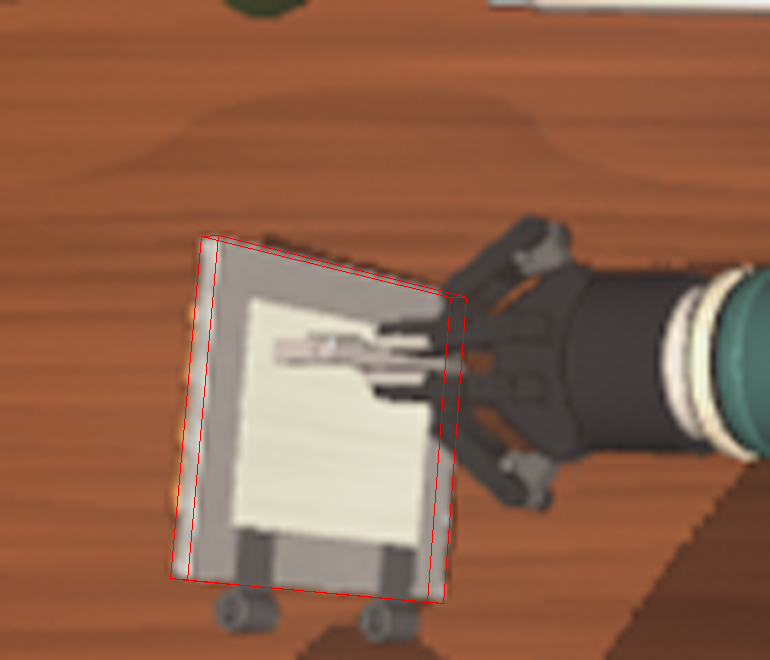

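>>> {"op": "arm_command", "data": {
  "slide": [
    [-0.003,0.005,0.0143],
    [-0.003,0.0047,0.0143],
    [0,0,0],
    [0,0,0],
    [0,0,0.006],
    [0,0,0],
    [0,0,0],
    [0,0,0]
  ],
  "angular": [
    [-0.4,-0.8,-0.3],
    [-0.4,-0.8,-0.3],
    [0,0,0],
    [0,0,0],
    [0,0,0],
    [0,0,0],
    [0,0,0],
    [0,0,0]
  ],
  "hand": [0.005,0.005,0.005,0.005,0.005,0.005,0.005,0.005]
}}

```text
time: 5.25
tool_pos: [0.5071, -0.0817, 0.1227]
tcp_rot: [-1.868, -1.712, -0.766]
wrist_force: [-1.3, -0.9, -3.5]
width: 0.093
```

```bash
cat >> kin.py <<'E'
def rel():
    D=doorR(SY,np.pi/4);s=plan(REST+D@TIP1,D@A1,mv=.02,ma=6.5)
    R=Ro.from_rotvec(s['tcp_rot']).as_matrix();Rd=R@A1.T;c=s['tool_pos']-Rd@TIP1
    print("door rel rest",(D.T@(c-REST)).round(4),"F door",(D.T@s['wrist_force']).round(1))
E
python3 -c "
from kin import *
rel()"
```

```text
t=5.25 pos [ 0.5071 -0.0817  0.1227] q [-0.62  0.3   1.99  0.67  1.35 -0.86] F [-1.3 -0.9 -3.5] w 0.093 | rows 2 dist 0.0206 ang 1.62
slide [[-0.0008, -0.0045, 0.0092], [-0.0009, -0.0044, 0.0093]]
ang [0.4, 0.65, 0.28]
door rel rest [ 0.0011 -0.009   0.0181] F door [-3.2  1.2 -1.8]
```

>>> {"op": "arm_command", "data": {
  "slide": [
    [0.002,-0.0025,0.001],
    [0.002,-0.0025,0.001],
    [0.001,-0.002,0.001],
    [0,0,0],
    [0,0,0],
    [0,0,0],
    [0,0,0],
    [0,0,0]
  ],
  "angular": [
    [0.4,0.6,0.3],
    [0.4,0.6,0.3],
    [0,0,0],
    [0,0,0],
    [0,0,0],
    [0,0,0],
    [0,0,0],
    [0,0,0]
  ],
  "hand": [0.005,0.005,0.005,0.005,0.005,0.005,0.005,0.005]
}}

```text
time: 6.05
tool_pos: [0.4998, -0.0743, 0.1231]
tcp_rot: [-1.85, -1.686, -0.765]
wrist_force: [1.4, 0.2, -4.4]
width: 0.093
```

```bash
python3 -c "
from kin import *
rel();print(bot.read_state()['joint_vel'].round(3))"
```

```text
t=6.05 pos [ 0.4998 -0.0743  0.1231] q [-0.62  0.3   2.    0.67  1.37 -0.85] F [ 1.4  0.2 -4.4] w 0.093 | rows 1 dist 0.0159 ang 0.18
slide [[-0.0071, -0.0007, 0.0142]]
ang [-0.06, -0.06, -0.16]
door rel rest [ 0.0072 -0.0007  0.0142] F door [-2.9 -1.4 -3.4]
[ 0.001 -0.001  0.003 -0.001 -0.     0.001]
```

>>> {"op": "arm_command", "data": {
  "slide": [
    [0,0,0.004],
    [0,0,0.004],
    [0,0,0.002],
    [0,0,0],
    [0,0,0],
    [0,0,0.001],
    [0,0,0],
    [0,0,0]
  ],
  "angular": [
    [0,0,0],
    [0,0,0],
    [0,0,0],
    [0,0,0],
    [0,0,0],
    [0,0,0],
    [0,0,0],
    [0,0,0]
  ],
  "hand": [0.005,0.005,0.005,0.005,0.005,0.005,0.005,0.005]
}}

```text
time: 6.85
tool_pos: [0.5005, -0.0656, 0.1145]
tcp_rot: [-1.85, -1.686, -0.765]
wrist_force: [-0.2, -0.2, -5.4]
width: 0.092
```

```bash
python3 -c "
from kin import *
rel()"
```

```text
t=6.85 pos [ 0.5005 -0.0656  0.1145] q [-0.61  0.3   2.01  0.68  1.35 -0.86] F [-0.2 -0.2 -5.4] w 0.092 | rows 1 dist 0.0075 ang 0.19
slide [[-0.0072, -0.0006, 0.0019]]
ang [-0.08, -0.07, -0.15]
door rel rest [ 0.0073 -0.0006  0.002 ] F door [-4.   0.2 -3.6]
```

>>> {"op": "arm_command", "data": {
  "slide": [
    [-0.002,0,0.0005],
    [-0.002,0,0.0005],
    [-0.002,0,0],
    [0,0,0],
    [-0.001,0,0.001],
    [0,0,0],
    [0,0,0],
    [0,0,0]
  ],
  "angular": [
    [0,0,0],
    [0,0,0],
    [0,0,0],
    [0,0,0],
    [0,0,0],
    [0,0,0],
    [0,0,0],
    [0,0,0]
  ],
  "hand": [0.005,0.005,0.005,0.005,0.005,0.005,0.005,0.005]
}}

```text
time: 7.65
tool_pos: [0.5011, -0.0674, 0.1115]
tcp_rot: [-1.844, -1.682, -0.772]
wrist_force: [0.7, 1.4, 0.8]
width: 0.092
```

Run:
```python
from kin import *
rel()
s=bot.read_state();R=Ro.from_rotvec(s['tcp_rot']).as_matrix();Rd=R@A1.T;c=s['tool_pos']-Rd@TIP1
f=lambda V:c+np.atleast_2d(V)@Rd.T
for n,b in(("side",(250,160,350,260,6)),):
    im=bot.read_camera(n)[:,:,::-1]
    crop(im,*b,f"p_{n}.png",boxseg(n,f,(-.09,-.075,-.005),(.09,.075,.005)))
```

```text
t=7.65 pos [ 0.5011 -0.0674  0.1115] q [-0.62  0.31  2.01  0.68  1.35 -0.87] F [0.7 1.4 0.8] w 0.092 | rows 1 dist 0.0041 ang 0.53
slide [[-0.0038, -0.0013, 0.001]]
ang [-0.05, -0.52, -0.08]
door rel rest [ 0.0041 -0.0013  0.0011] F door [ 1.6 -0.6 -0.5]
```

View pics/p_side.png

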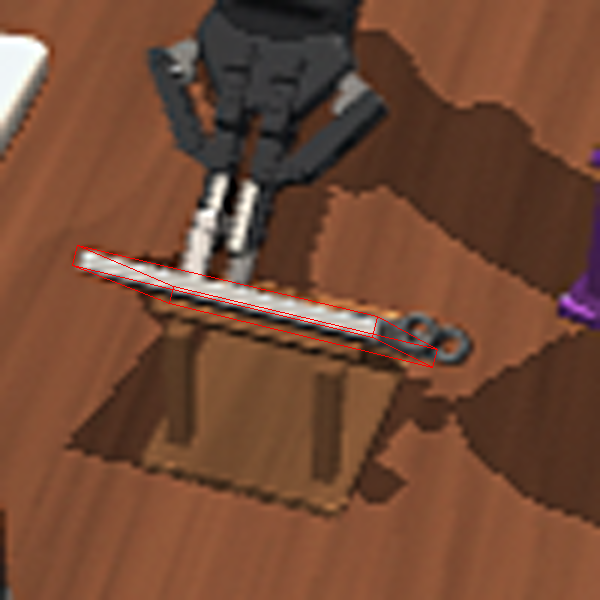

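>>> {"op": "arm_command", "data": {
  "slide": [
    [-0.001,0,0.001],
    [0,0,0.001],
    [0,0,0],
    [0,0,0],
    [0,0,0],
    [0,0,0],
    [0,0,0],
    [0,0,0]
  ],
  "angular": [
    [0,0,0],
    [0,0,0],
    [0,0,0],
    [0,0,0],
    [0,0,0],
    [0,0,0],
    [0,0,0],
    [0,0,0]
  ],
  "hand": [0.005,0.005,0.005,0.005,0.015,0.025,0.035,0.04]
}}

```text
time: 8.5
tool_pos: [0.5019, -0.0677, 0.1098]
tcp_rot: [-1.846, -1.683, -0.773]
wrist_force: [-0.2, 0.6, 0.2]
width: 0.467
```

Run:
```python
from kin import *
rel()
for n,b in(("side",(250,160,350,260,6)),):
    im=bot.read_camera(n)[:,:,::-1]
    crop(im,*b,f"p2_{n}.png")
```

```text
t=8.50 pos [ 0.5019 -0.0677  0.1098] q [-0.62  0.32  2.01  0.69  1.35 -0.87] F [-0.2  0.6  0.2] w 0.467 | rows 1 dist 0.0033 ang 0.47
slide [[-0.0025, -0.0022, -0.0001]]
ang [0.05, -0.46, -0.06]
door rel rest [ 0.0027 -0.0022 -0.0001] F door [ 0.6  0.2 -0.3]
```

View pics/p2_side.png

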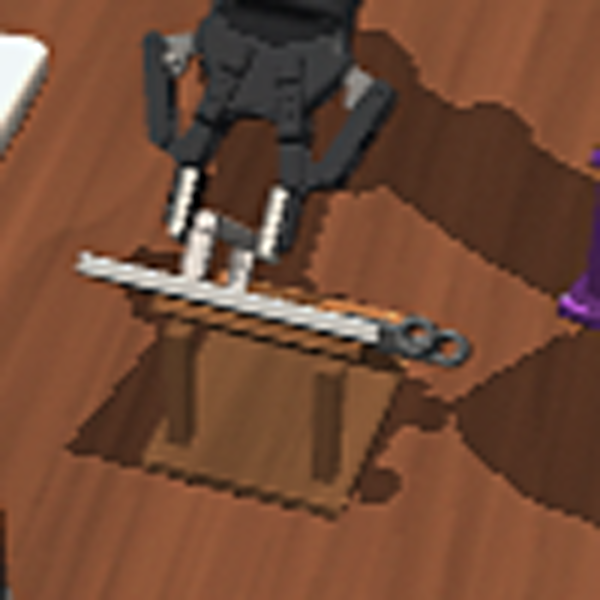

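```bash
cat >> kin.py <<'E'
def path(wps,mv=.04,ma=8.2):
    """multi waypoint (pos,R) continuous rows"""
    s=st();p=np.array(s['tool_pos']);R0=Ro.from_rotvec(s['tcp_rot']);q=np.array(s['q']);k=0
    print("t=%.2f"%s['time'],p.round(4),q.round(2))
    rows=[]
    for pos,R in wps:
        R1=Ro.from_matrix(R);rv=(R0.inv()*R1).as_rotvec();d=np.array(pos)-p
        n=max(1,int(np.ceil(max(np.linalg.norm(d)/mv,np.degrees(np.linalg.norm(rv))/ma)-.02)))
        for i in range(n):
            sl=R0.inv().apply(d/n);R0n=R0*Ro.from_rotvec(rv/n);p=p+d/n
            qn,e=ik(p,R0n.as_matrix(),q,L);dq=np.abs(qn-q).max()/.1;q=qn
            rows.append((np.round(sl,4).tolist(),np.round(np.degrees(rv/n),2).tolist(),p.round(3),q.round(2),round(dq,2),e<1e-5));R0=R0n
    for i in range(0,len(rows),8):
        b=rows[i:i+8];b0=b+[([0,0,0],[0,0,0])]*(8-len(b))
        print("slide",[r[0] for r in b0]);print("angular",[r[1] for r in b0])
        print("   end",b[-1][2],b[-1][3],"maxdq",max(r[4] for r in b),all(r[5] for r in b))
E
python3 - <<'E'
from kin import *
s=bot.read_state();R=Ro.from_rotvec(s['tcp_rot']).as_matrix()
D=doorR(SY,np.pi/4);B=D@A2(-1)
p1=s['tool_pos']-R[:,2]*.10
Rm=toolR([0,0,-1],np.array([.5,.5,0])) 
Rm=Ro.from_matrix(R)*Ro.from_rotvec((Ro.from_matrix(R).inv()*Ro.from_matrix(B)).as_rotvec()*.5)
path([(p1,R),([.49,-.04,.36],Rm.as_matrix()),(REST+D@[.066+.10,0,0.0],B)])
E
```

```text
t=8.55 [ 0.5019 -0.0677  0.1098] [-0.62  0.32  2.01  0.69  1.35 -0.87]
slide [[0.0, -0.0, -0.0333], [0.0, -0.0, -0.0333], [0.0, -0.0, -0.0333], [0.0246, -0.0018, -0.0071], [0.0241, -0.0006, -0.0088], [0.0234, 0.0005, -0.0106], [0.0224, 0.0013, -0.0125], [0.0213, 0.002, -0.0142]]
angular [[-0.0, -0.0, -0.0], [-0.0, -0.0, -0.0], [-0.0, -0.0, -0.0], [4.35, -4.35, -4.32], [4.35, -4.35, -4.32], [4.35, -4.35, -4.32], [4.35, -4.35, -4.32], [4.35, -4.35, -4.32]]
   end [ 0.492 -0.077  0.292] [-0.36  0.13  1.73  0.23  1.66 -0.8 ] maxdq 0.78 True
slide [[0.02, 0.0024, -0.016], [0.0185, 0.0026, -0.0176], [0.0169, 0.0025, -0.0192], [0.0069, 0.0131, 0.0189], [0.0073, 0.015, 0.0173], [0.0073, 0.0168, 0.0155], [0.0071, 0.0184, 0.0136], [0.0066, 0.0199, 0.0117]]
angular [[4.35, -4.35, -4.32], [4.35, -4.35, -4.32], [4.35, -4.35, -4.32], [4.35, -4.35, -4.32], [4.35, -4.35, -4.32], [4.35, -4.35, -4.32], [4.35, -4.35, -4.32], [4.35, -4.35, -4.32]]
   end [0.485 0.032 0.264] [ 0.29  0.14  1.8  -0.4   1.6  -0.82] maxdq 0.84 True
slide [[0.0059, 0.0212, 0.0096], [0.0049, 0.0223, 0.0076], [0.0037, 0.0231, 0.0055], [0, 0, 0], [0, 0, 0], [0, 0, 0], [0, 0, 0], [0, 0, 0]]
angular [[4.35, -4.35, -4.32], [4.35, -4.35, -4.32], [4.35, -4.35, -4.32], [0, 0, 0], [0, 0, 0], [0, 0, 0], [0, 0, 0], [0, 0, 0]]
   end [0.483 0.075 0.206] [ 0.52  0.23  1.91 -0.62  1.53 -0.77] maxdq 0.79 True
```

>>> {"op": "arm_command", "data": {
  "slide": [
    [0,0,-0.033],
    [0,0,-0.033],
    [0,0,-0.033],
    [0.0246,-0.002,-0.007],
    [0.024,-0.001,-0.009],
    [0.0234,0.0005,-0.0106],
    [0.0224,0.001,-0.0125],
    [0.021,0.002,-0.014]
  ],
  "angular": [
    [0,0,0],
    [0,0,0],
    [0,0,0],
    [4.35,-4.35,-4.3],
    [4.35,-4.35,-4.3],
    [4.35,-4.35,-4.3],
    [4.35,-4.35,-4.3],
    [4.35,-4.35,-4.3]
  ],
  "hand": [0.05,0.05,0.05,0.05,0.05,0.05,0.05,0.05]
}}

```text
time: 9.35
tool_pos: [0.4878, -0.0822, 0.2924]
tcp_rot: [-1.489, -2.272, -0.19]
wrist_force: [0.4, -0.2, 0.0]
width: 0.587
```

Run:
```python
from kin import *
s=bot.read_state();R=Ro.from_rotvec(s['tcp_rot'])
D=doorR(SY,np.pi/4);B=D@A2(-1)
rv=(R.inv()*Ro.from_matrix(B)).as_rotvec()
path([([.49,-.03,.35],(R*Ro.from_rotvec(rv*.3)).as_matrix()),(REST+D@[.066+.10,0,0.0],B)])
```

```text
t=9.35 [ 0.4878 -0.0822  0.2924] [-0.37  0.13  1.72  0.22  1.67 -0.8 ]
slide [[0.0224, 0.0058, -0.0117], [0.0208, 0.0065, -0.0141], [0.0189, 0.0069, -0.0163], [0.0064, 0.0127, 0.0171], [0.0067, 0.0144, 0.0157], [0.0067, 0.0159, 0.0141], [0.0064, 0.0173, 0.0124], [0.006, 0.0186, 0.0107]]
angular [[4.7, -4.81, -4.74], [4.7, -4.81, -4.74], [4.7, -4.81, -4.74], [4.11, -4.21, -4.14], [4.11, -4.21, -4.14], [4.11, -4.21, -4.14], [4.11, -4.21, -4.14], [4.11, -4.21, -4.14]]
   end [0.485 0.036 0.26 ] [ 0.3   0.15  1.81 -0.41  1.6  -0.81] maxdq 0.94 True
slide [[0.0053, 0.0197, 0.0089], [0.0044, 0.0206, 0.0071], [0.0034, 0.0214, 0.0053], [0, 0, 0], [0, 0, 0], [0, 0, 0], [0, 0, 0], [0, 0, 0]]
angular [[4.11, -4.21, -4.14], [4.11, -4.21, -4.14], [4.11, -4.21, -4.14], [0, 0, 0], [0, 0, 0], [0, 0, 0], [0, 0, 0], [0, 0, 0]]
   end [0.483 0.075 0.206] [ 0.52  0.23  1.91 -0.62  1.53 -0.77] maxdq 0.74 True
```

>>> {"op": "arm_command", "data": {
  "slide": [
    [0.0224,0.006,-0.012],
    [0.021,0.0065,-0.014],
    [0.019,0.007,-0.016],
    [0.006,0.0127,0.017],
    [0.0065,0.0144,0.0157],
    [0.0065,0.016,0.014],
    [0.0065,0.0173,0.0124],
    [0.006,0.0186,0.0107]
  ],
  "angular": [
    [4.7,-4.8,-4.7],
    [4.7,-4.8,-4.7],
    [4.7,-4.8,-4.7],
    [4.1,-4.2,-4.1],
    [4.1,-4.2,-4.1],
    [4.1,-4.2,-4.1],
    [4.1,-4.2,-4.1],
    [4.1,-4.2,-4.1]
  ],
  "hand": [0.045,0.045,0.045,0.045,0.045,0.045,0.045,0.045]
}}

```text
time: 10.15
tool_pos: [0.4935, 0.0398, 0.2715]
tcp_rot: [-0.533, -2.861, 0.86]
wrist_force: [-0.2, -0.2, -0.7]
width: 0.531
```

Run:
```python
from kin import *
D=doorR(SY,np.pi/4);B=D@A2(-1)
path([(REST+D@[.066+.10,0,0.0],B)])
```

```text
t=10.15 [0.4935 0.0398 0.2715] [ 0.32  0.14  1.79 -0.44  1.6  -0.8 ]
slide [[0.0076, 0.02, 0.0128], [0.0068, 0.0213, 0.011], [0.0059, 0.0225, 0.0092], [0, 0, 0], [0, 0, 0], [0, 0, 0], [0, 0, 0], [0, 0, 0]]
angular [[3.81, -3.39, -4.1], [3.81, -3.39, -4.1], [3.81, -3.39, -4.1], [0, 0, 0], [0, 0, 0], [0, 0, 0], [0, 0, 0], [0, 0, 0]]
   end [0.483 0.075 0.206] [ 0.52  0.23  1.91 -0.62  1.53 -0.77] maxdq 0.65 True
```

Move there and settle, then measure the resting door from both cameras.

>>> {"op": "arm_command", "data": {
  "slide": [
    [0.0076,0.02,0.0128],
    [0.007,0.021,0.011],
    [0.006,0.0225,0.009],
    [0,0,0],
    [0,0,0],
    [0,0,0],
    [0,0,0],
    [0,0,0]
  ],
  "angular": [
    [3.8,-3.4,-4.1],
    [3.8,-3.4,-4.1],
    [3.8,-3.4,-4.1],
    [0,0,0],
    [0,0,0],
    [0,0,0],
    [0,0,0],
    [0,0,0]
  ],
  "hand": [0.045,0.045,0.045,0.045,0.045,0.045,0.045,0.045]
}}

```text
time: 10.95
tool_pos: [0.4815, 0.0788, 0.2042]
tcp_rot: [-0.11, -2.871, 1.196]
wrist_force: [0.1, 1.2, -0.7]
width: 0.522
```

Run:
```python
from kin import *
D=doorR(SY,np.pi/4);B=D@A2(-1)
path([(REST+D@[.066+.03,0,0.0],B)])
f=lambda V:REST+np.atleast_2d(V)@D.T
for n,b in(("top",(260,180,380,280,6)),("side",(240,120,380,260,4))):
    im=bot.read_camera(n)[:,:,::-1].copy();cv2.imwrite(f"pics/r0_{n}.png",im)
    crop(im,*b,f"r_{n}.png",boxseg(n,f,(-.09,-.075,-.005),(.09,.075,.005)))
```

```text
t=10.95 [0.4815 0.0788 0.2042] [ 0.53  0.23  1.91 -0.63  1.53 -0.77]
slide [[-0.0003, -0.0019, 0.0355], [-0.0005, -0.002, 0.0355], [0, 0, 0], [0, 0, 0], [0, 0, 0], [0, 0, 0], [0, 0, 0], [0, 0, 0]]
angular [[-0.12, 0.3, 0.29], [-0.12, 0.3, 0.29], [0, 0, 0], [0, 0, 0], [0, 0, 0], [0, 0, 0], [0, 0, 0], [0, 0, 0]]
   end [0.478 0.026 0.157] [ 0.44  0.24  2.   -0.66  1.41 -0.75] maxdq 0.58 True
```

View pics/r_side.png

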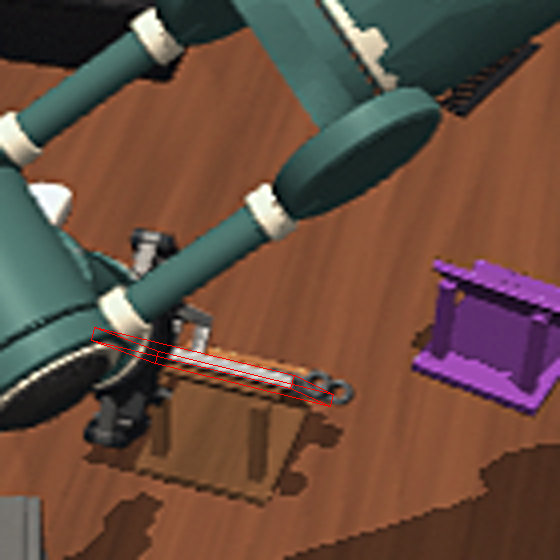

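View pics/r_top.png

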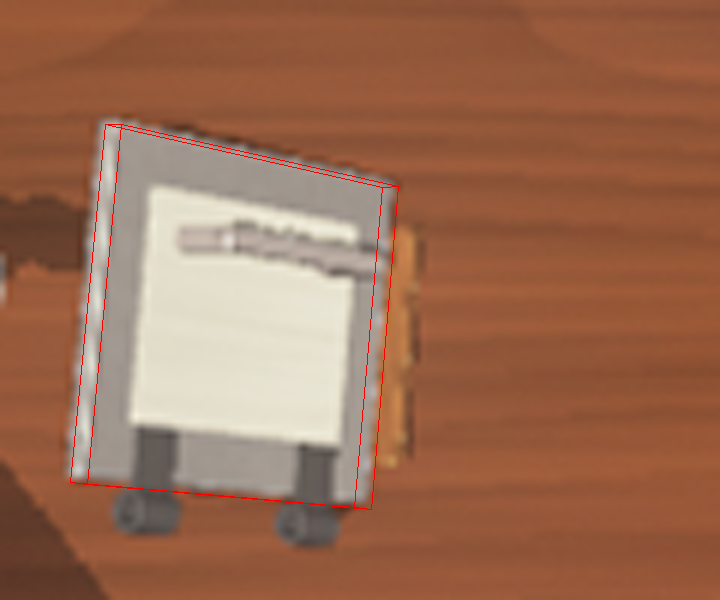

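>>> {"op": "arm_command", "data": {
  "slide": [
    [0,-0.002,0.025],
    [0,-0.002,0.025],
    [0,0,0.012],
    [0,0,0],
    [0,0,0],
    [0,0,0],
    [0,0,0],
    [0,0,0]
  ],
  "angular": [
    [-0.1,0.3,0.3],
    [-0.1,0.3,0.3],
    [0,0,0],
    [0,0,0],
    [0,0,0],
    [0,0,0],
    [0,0,0],
    [0,0,0]
  ],
  "hand": [0.045,0.045,0.045,0.045,0.045,0.045,0.045,0.045]
}}

```text
time: 11.85
tool_pos: [0.4818, 0.0323, 0.167]
tcp_rot: [-0.141, -2.879, 1.183]
wrist_force: [-0.3, 0.1, 0.1]
width: 0.527
```

Run:
```python
from kin import *
D=doorR(SY,np.pi/4);B=D@A2(-1)
path([(REST+D@[.066,0,0.0],B)])
s=bot.read_state();print("tool in door",D.T@(s['tool_pos']-REST),s['joint_vel'].round(3))
for n,b in(("top",(230,180,380,280,5.3)),("side",(260,160,360,260,6))):
    im=bot.read_camera(n)[:,:,::-1].copy()
    crop(im,*b,f"u_{n}.png")
```

```text
t=11.85 [0.4818 0.0323 0.167 ] [ 0.45  0.23  1.98 -0.66  1.43 -0.75]
slide [[0.0017, 0.001, 0.021], [0.0016, 0.001, 0.021], [0, 0, 0], [0, 0, 0], [0, 0, 0], [0, 0, 0], [0, 0, 0], [0, 0, 0]]
angular [[0.18, 0.14, -0.27], [0.18, 0.14, -0.27], [0, 0, 0], [0, 0, 0], [0, 0, 0], [0, 0, 0], [0, 0, 0], [0, 0, 0]]
   end [0.476 0.005 0.136] [ 0.41  0.25  2.03 -0.69  1.36 -0.74] maxdq 0.33 True
tool in door [ 0.10805262 -0.00314591  0.00220963] [ 0.005 -0.003 -0.008  0.002  0.002  0.   ]
```

View pics/u_top.png

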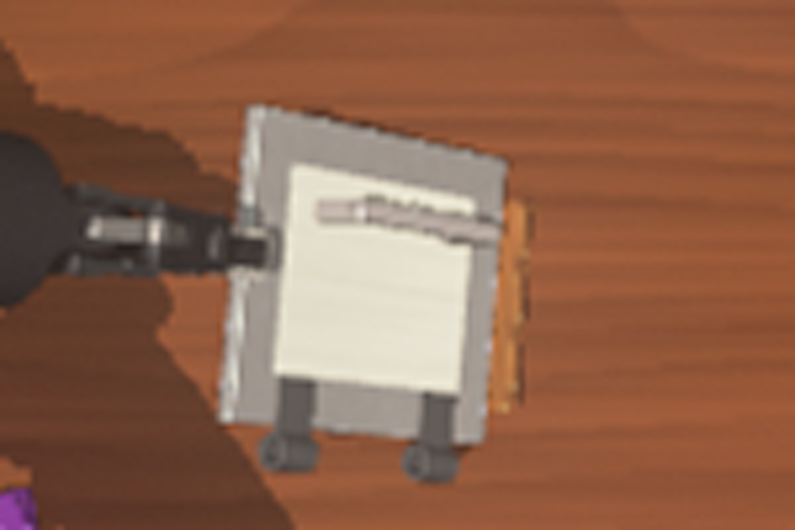

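View pics/u_side.png

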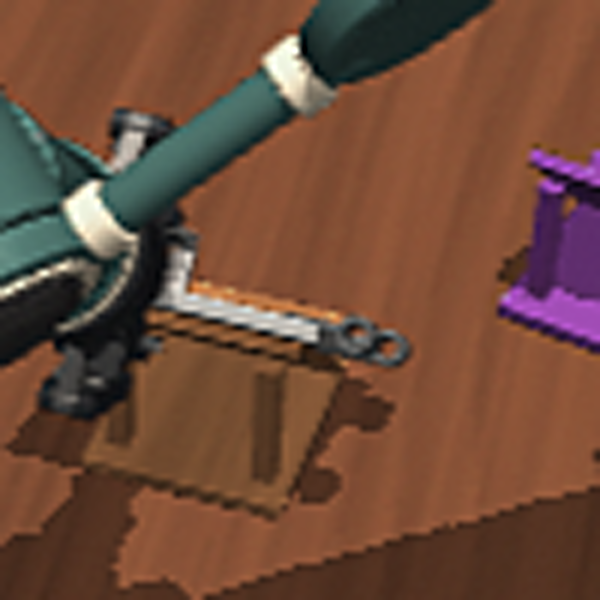

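>>> {"op": "arm_command", "data": {
  "slide": [
    [0.0015,0.001,0.014],
    [0.0015,0.001,0.012],
    [0,0,0.008],
    [0,0,0],
    [0,0,0],
    [0,0,0],
    [0,0,0],
    [0,0,0]
  ],
  "angular": [
    [0.2,0.1,-0.3],
    [0.2,0.1,-0.3],
    [0,0,0],
    [0,0,0],
    [0,0,0],
    [0,0,0],
    [0,0,0],
    [0,0,0]
  ],
  "hand": [0.045,0.045,0.045,0.045,0.045,0.045,0.045,0.045]
}}

```text
time: 12.75
tool_pos: [0.4758, 0.0079, 0.1385]
tcp_rot: [-0.126, -2.866, 1.19]
wrist_force: [-0.5, 0.3, 0.2]
width: 0.53
```

Run:
```python
from kin import *
D=doorR(SY,np.pi/4);B=D@A2(-1)
path([(REST+D@[.068,0,0.0],B)])
s=bot.read_state();print("tool in door",D.T@(s['tool_pos']-REST),s['wrist_force'])
```

```text
t=12.75 [0.4758 0.0079 0.1385] [ 0.42  0.25  2.03 -0.68  1.37 -0.75]
slide [[-0.0006, -0.0003, 0.0023], [0, 0, 0], [0, 0, 0], [0, 0, 0], [0, 0, 0], [0, 0, 0], [0, 0, 0], [0, 0, 0]]
angular [[-0.12, 0.01, 0.17], [0, 0, 0], [0, 0, 0], [0, 0, 0], [0, 0, 0], [0, 0, 0], [0, 0, 0], [0, 0, 0]]
   end [0.476 0.006 0.137] [ 0.41  0.25  2.03 -0.68  1.37 -0.74] maxdq 0.05 True
tool in door [ 0.0703194   0.00060479 -0.00032891] [-0.48126384  0.27150389  0.18391811]
```

>>> {"op": "arm_command", "data": {
  "slide": [
    [0,0,0],
    [0,0,0],
    [0,0,0],
    [0,0,0],
    [0,0,0],
    [0,0,-0.002],
    [0,0,-0.004],
    [0,0,0]
  ],
  "angular": [
    [0,0,0],
    [0,0,0],
    [0,0,0],
    [0,0,0],
    [0,0,0],
    [0,0,0],
    [0,0,0],
    [0,0,0]
  ],
  "hand": [0.005,0.005,0.005,0.005,0.005,0.005,0.005,0.005],
  "squeeze": 80
}}

```text
time: 13.55
tool_pos: [0.4756, 0.0121, 0.1425]
tcp_rot: [-0.126, -2.865, 1.19]
wrist_force: [0.1, -0.5, -1.4]
width: 0.101
```

Run:
```python
from kin import *
D=doorR(SY,np.pi/4);B=D@A2(-1)
s=bot.read_state();print("tool in door",D.T@(s['tool_pos']-REST),s['wrist_force'],s['width'])
for n,b in(("top",(250,190,370,280,6)),):
    im=bot.read_camera(n)[:,:,::-1].copy();crop(im,*b,f"v_{n}.png")
R=Ro.from_rotvec(s['tcp_rot']).as_matrix()
p1=s['tool_pos']-R[:,2]*.05+D[:,2]*.03
path([(p1,R)])
```

```text
tool in door [ 0.07604975  0.00120362 -0.00043679] [ 0.06270601 -0.50276279 -1.3637471 ] 0.10099572942225495
t=13.60 [0.4756 0.012  0.1424] [ 0.42  0.25  2.02 -0.68  1.38 -0.75]
slide [[0.0001, -0.015, -0.025], [0.0001, -0.015, -0.025], [0, 0, 0], [0, 0, 0], [0, 0, 0], [0, 0, 0], [0, 0, 0], [0, 0, 0]]
angular [[-0.0, 0.0, 0.0], [-0.0, 0.0, 0.0], [0, 0, 0], [0, 0, 0], [0, 0, 0], [0, 0, 0], [0, 0, 0], [0, 0, 0]]
   end [0.477 0.026 0.199] [ 0.45  0.19  1.97 -0.66  1.48 -0.8 ] maxdq 0.49 True
```

View pics/v_top.png

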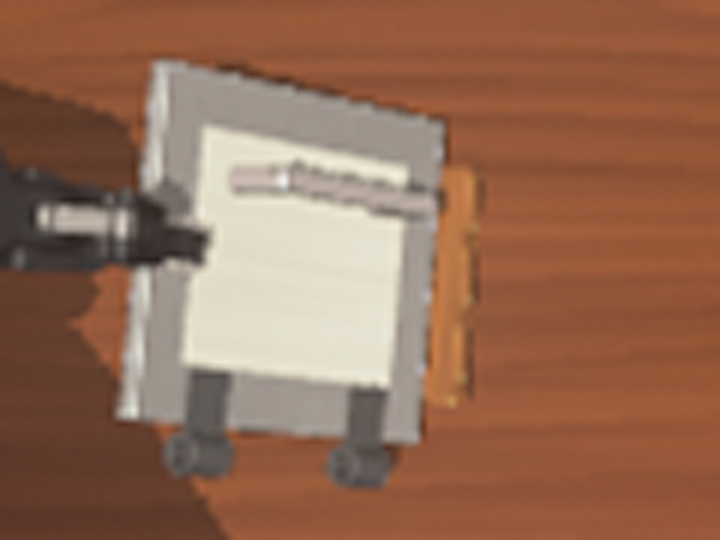

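```bash
cat >> kin.py <<'E'
PIN=np.array([.513,.2465]);_c=np.load("poses.npz")['c'];XC=np.array([np.cos(_c[2]),np.sin(_c[2]),0]);YC=np.cross([0,0,1.],XC)
H=np.c_[[0,0,1.],XC,YC]
HC=np.r_[PIN,.12]-H@[0,.087,.0045]
TIP2=np.array([.0703,.0006,0.])
E
python3 - <<'E'
from kin import *
D=doorR(SY,np.pi/4)
s=bot.read_state();R=Ro.from_rotvec(s['tcp_rot']).as_matrix()
p1=s['tool_pos']-R[:,2]*.045+D[:,2]*.03
path([(p1,R),(p1+[0.02,.0,.06],R),(HC-XC*.07+[0,0,.10]+H@TIP2,H@A2(-1))],mv=.03,ma=7.5)
E
```

```text
t=13.60 [0.4756 0.012  0.1424] [ 0.42  0.25  2.02 -0.68  1.38 -0.75]
slide [[0.0, -0.015, -0.0225], [0.0, -0.015, -0.0225], [-0.0066, -0.0138, -0.0145], [-0.0066, -0.0138, -0.0145], [-0.0066, -0.0138, -0.0145], [-0.0058, 0.0031, -0.0076], [-0.0051, 0.0041, -0.0076], [-0.0043, 0.005, -0.0075]]
angular [[-0.0, -0.0, -0.0], [-0.0, -0.0, -0.0], [-0.0, -0.0, -0.0], [-0.0, -0.0, -0.0], [-0.0, -0.0, -0.0], [-3.64, 2.35, 5.7], [-3.64, 2.35, 5.7], [-3.64, 2.35, 5.7]]
   end [0.516 0.044 0.265] [ 0.34  0.16  1.79 -0.48  1.56 -0.71] maxdq 0.63 True
slide [[-0.0035, 0.0059, -0.0073], [-0.0026, 0.0067, -0.007], [-0.0016, 0.0073, -0.0067], [-0.0006, 0.0078, -0.0063], [0.0005, 0.0082, -0.0057], [0.0015, 0.0084, -0.0052], [0.0026, 0.0085, -0.0045], [0.0036, 0.0085, -0.0039]]
angular [[-3.64, 2.35, 5.7], [-3.64, 2.35, 5.7], [-3.64, 2.35, 5.7], [-3.64, 2.35, 5.7], [-3.64, 2.35, 5.7], [-3.64, 2.35, 5.7], [-3.64, 2.35, 5.7], [-3.64, 2.35, 5.7]]
   end [0.567 0.1   0.29 ] [ 0.13  0.05  1.76 -0.    1.34 -0.19] maxdq 0.66 True
```

>>> {"op": "arm_command", "data": {
  "slide": [
    [0,-0.015,-0.0225],
    [0,-0.015,-0.0225],
    [-0.0066,-0.0138,-0.0145],
    [-0.0066,-0.0138,-0.0145],
    [-0.0066,-0.0138,-0.0145],
    [0,-0.014,-0.014],
    [0,-0.014,-0.014],
    [0,-0.014,-0.014]
  ],
  "angular": [
    [0,0,0],
    [0,0,0],
    [0,0,0],
    [0,0,0],
    [0,0,0],
    [0,0,0],
    [0,0,0],
    [0,0,0]
  ],
  "hand": [0.005,0.005,0.005,0.005,0.005,0.005,0.005,0.005]
}}

```text
time: 14.4
tool_pos: [0.4963, 0.0236, 0.3158]
tcp_rot: [-0.118, -2.859, 1.177]
wrist_force: [0.2, 0.2, -5.1]
width: 0.103
```

Run:
```python
from kin import *
path([(HC-XC*.07+[0,0,.10]+H@TIP2,H@A2(-1))],mv=.03,ma=7.5)
print(bot.read_state()['wrist_force'])
```

```text
t=14.40 [0.4963 0.0236 0.3158] [ 0.42  0.11  1.83 -0.66  1.65 -0.96]
slide [[-0.0058, 0.0069, -0.0037], [-0.005, 0.0076, -0.0034], [-0.004, 0.0083, -0.0031], [-0.0031, 0.0088, -0.0027], [-0.0021, 0.0092, -0.0022], [-0.001, 0.0095, -0.0017], [-0.0, 0.0097, -0.0011], [0.001, 0.0097, -0.0005]]
angular [[-3.64, 2.29, 5.73], [-3.64, 2.29, 5.73], [-3.64, 2.29, 5.73], [-3.64, 2.29, 5.73], [-3.64, 2.29, 5.73], [-3.64, 2.29, 5.73], [-3.64, 2.29, 5.73], [-3.64, 2.29, 5.73]]
   end [0.548 0.079 0.297] [ 0.2   0.1   1.7  -0.17  1.49 -0.4 ] maxdq 0.71 True
slide [[0.0019, 0.0095, 0.0002], [0.0029, 0.0093, 0.0009], [0.0037, 0.0089, 0.0016], [0, 0, 0], [0, 0, 0], [0, 0, 0], [0, 0, 0], [0, 0, 0]]
angular [[-3.64, 2.29, 5.73], [-3.64, 2.29, 5.73], [-3.64, 2.29, 5.73], [0, 0, 0], [0, 0, 0], [0, 0, 0], [0, 0, 0], [0, 0, 0]]
   end [0.567 0.1   0.29 ] [ 0.13  0.05  1.76  0.    1.34 -0.19] maxdq 0.7 True
[ 0.15564959  0.15653557 -5.09779355]
```

>>> {"op": "arm_command", "data": {
  "slide": [
    [-0.006,0.007,-0.004],
    [-0.005,0.0076,-0.0034],
    [-0.004,0.0083,-0.003],
    [-0.003,0.0088,-0.0027],
    [-0.002,0.0092,-0.0022],
    [-0.001,0.0095,-0.0017],
    [0,0.0097,-0.001],
    [0.001,0.0097,-0.0005]
  ],
  "angular": [
    [-3.64,2.3,5.7],
    [-3.64,2.3,5.7],
    [-3.64,2.3,5.7],
    [-3.64,2.3,5.7],
    [-3.64,2.3,5.7],
    [-3.64,2.3,5.7],
    [-3.64,2.3,5.7],
    [-3.64,2.3,5.7]
  ],
  "hand": [0.005,0.005,0.005,0.005,0.005,0.005,0.005,0.005]
}}

```text
time: 15.2
tool_pos: [0.5486, 0.08, 0.3069]
tcp_rot: [-1.448, -2.752, 0.323]
wrist_force: [0.1, -0.5, -4.9]
width: 0.102
```

Run:
```python
from kin import *
path([(HC-XC*.07+[0,0,.10]+H@TIP2,H@A2(-1))],mv=.03,ma=7.5)
```

```text
t=15.20 [0.5486 0.08   0.3069] [ 0.19  0.1   1.69 -0.15  1.5  -0.39]
slide [[0.0023, 0.0097, 0.0036], [0.003, 0.0092, 0.0042], [0.0037, 0.0086, 0.0049], [0, 0, 0], [0, 0, 0], [0, 0, 0], [0, 0, 0], [0, 0, 0]]
angular [[-3.39, 2.07, 5.27], [-3.39, 2.07, 5.27], [-3.39, 2.07, 5.27], [0, 0, 0], [0, 0, 0], [0, 0, 0], [0, 0, 0], [0, 0, 0]]
   end [0.567 0.1   0.29 ] [ 0.13  0.05  1.76 -0.    1.34 -0.19] maxdq 0.66 True
```

>>> {"op": "arm_command", "data": {
  "slide": [
    [0.002,0.0097,0.0036],
    [0.003,0.009,0.004],
    [0.0037,0.0086,0.005],
    [0,0,0],
    [0,0,0],
    [0,0,0],
    [0,0,0],
    [0,0,0]
  ],
  "angular": [
    [-3.4,2.1,5.3],
    [-3.4,2.1,5.3],
    [-3.4,2.1,5.3],
    [0,0,0],
    [0,0,0],
    [0,0,0],
    [0,0,0],
    [0,0,0]
  ],
  "hand": [0.005,0.005,0.005,0.005,0.005,0.005,0.005,0.005]
}}

```text
time: 16.0
tool_pos: [0.5637, 0.0942, 0.293]
tcp_rot: [-1.838, -2.546, 0.013]
wrist_force: [-0.9, -0.1, -3.7]
width: 0.098
```

Run:
```python
from kin import *
path([(HC-XC*.07+[0,0,.10]+H@TIP2,H@A2(-1))],mv=.03,ma=7.5)
s=bot.read_state();R=Ro.from_rotvec(s['tcp_rot']).as_matrix();Rd=R@A2(-1).T;c=s['tool_pos']-Rd@TIP2
f=lambda V:c+np.atleast_2d(V)@Rd.T
np.savez("hv.npz",p=s['tool_pos'],R=R)
for n,b in(("top",(150,150,310,260,5)),("side",(170,130,330,290,3.7))):
    im=bot.read_camera(n)[:,:,::-1].copy();cv2.imwrite(f"pics/hv_{n}.png",im)
    pts=proj(n,f([[.062,.087,.0045],[.038,.087,.0045],[-.038,.087,.0045],[-.062,.087,.0045]]))
    crop(im,*b,f"hvc_{n}.png",boxseg(n,f,(-.09,-.075,-.005),(.09,.075,.005)),pts)
```

```text
t=16.00 [0.5637 0.0942 0.293 ] [ 0.12  0.04  1.76 -0.01  1.35 -0.19]
slide [[0.0041, 0.0051, 0.0026], [0, 0, 0], [0, 0, 0], [0, 0, 0], [0, 0, 0], [0, 0, 0], [0, 0, 0], [0, 0, 0]]
angular [[-0.44, 0.2, -0.28], [0, 0, 0], [0, 0, 0], [0, 0, 0], [0, 0, 0], [0, 0, 0], [0, 0, 0], [0, 0, 0]]
   end [0.567 0.1   0.29 ] [ 0.13  0.05  1.76  0.    1.34 -0.19] maxdq 0.12 True
```

View pics/hvc_side.png

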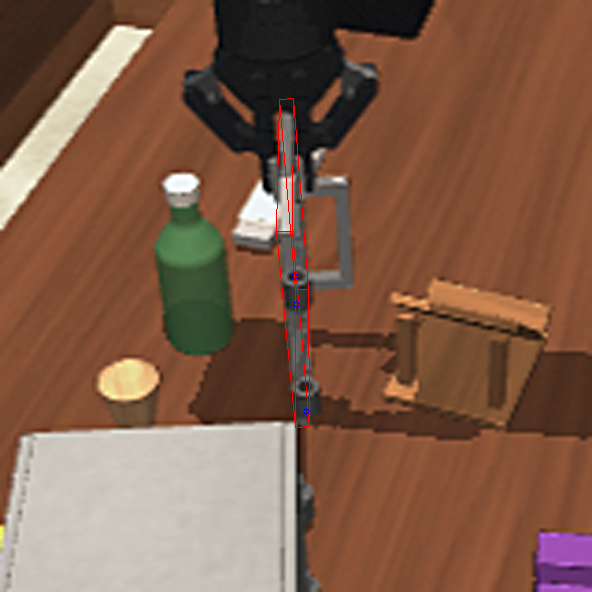

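View pics/hvc_top.png

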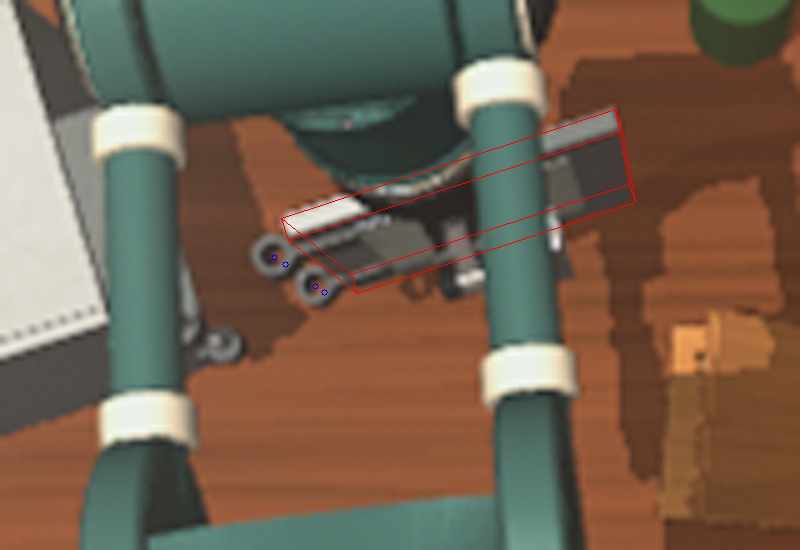

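Run:
```python
from kin import *
t=cv2.imread("pics/hv_top.png");s=cv2.imread("pics/hv_side.png")
crop(t,195,190,235,215,20,"z1.png");crop(s,240,155,270,250,6.3,"z2.png");crop(t,255,165,285,200,16,"z3.png");crop(s,240,195,260,245,12,"z4.png")
```

```text
(no output)
```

View pics/z1.png

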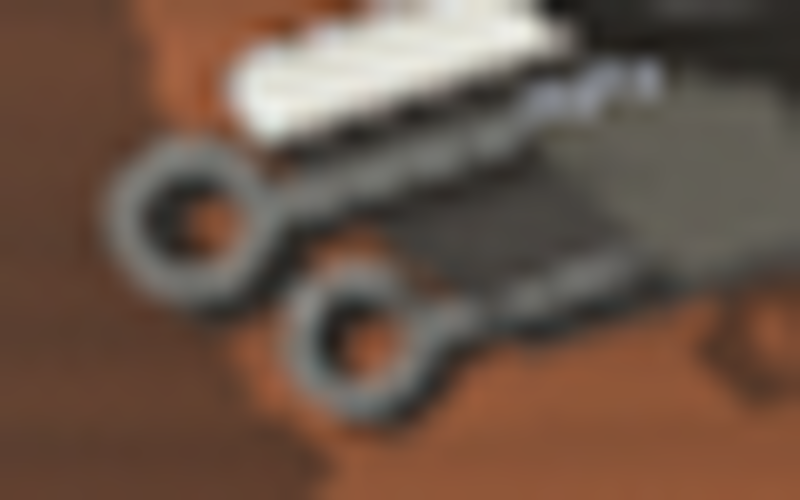

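View pics/z4.png

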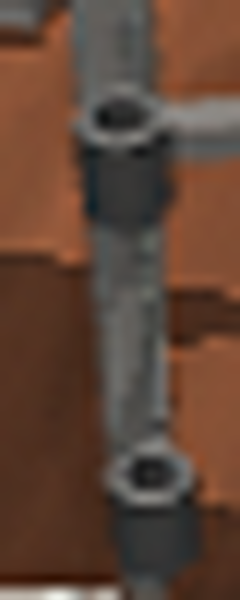

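View pics/z3.png

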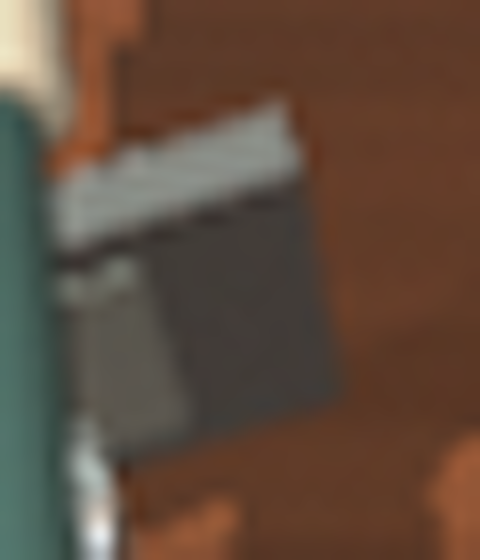

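```bash
cat > fitdoor.py <<'E'
from kin import *
def fitdoor(p,R,obsT,obsS,bias=None,w=(.0025,1.0,1.0,3.0)):
    # returns tip offset (tool in door nominal TIP2), rotation error (deg, door axes), biases
    def pose(v):
        Rd=R@A2(-1).T@Ro.from_rotvec(np.radians(v[3:6])).as_matrix()
        return p-R@A2(-1).T@(TIP2+v[:3]),Rd,
    def f(v):
        c,Rd=pose(v);r=[]
        for n,o,k in(("top",obsT,6),("side",obsS,8)):
            for P,u in o: r+=list((proj(n,c+Rd@np.array(P))[0]+v[k:k+2]-u)/.3)
        return np.r_[r,v[:3]/w[0],v[3]/w[1],v[4]/w[2],v[5]/w[3],v[6:]/.8]
    r=least_squares(f,np.zeros(10),x_scale=np.r_[.001*np.ones(3),np.ones(7)])
    c,Rd=pose(r.x);n=2*(len(obsT)+len(obsS))
    return r.x,c,Rd,(r.fun[:n]*.3).reshape(-1,2)
E
python3 - <<'E'
from fitdoor import *
z=np.load("hv.npz")
cp=lambda x,y,k,x0,y0:np.array([x/k+x0-.5,y/k+y0-.5])
oT=[((.062,.087,.0045),cp(190,222,20,195,190)),((-.038,.087,.0045),cp(362,342,20,195,190)),((.09,-.075,-.005),cp(288,97,16,255,165)),((.09,-.075,.005),cp(303,165,16,255,165)),((-.09,-.075,.005),cp(343,398,16,255,165))]
oS=[((.062,.087,.0045),cp(122,118,12,240,195)),((-.038,.087,.0045),cp(150,473,12,240,195))]
for B in(0,1):
    v,c,Rd,r=fitdoor(z['p'],z['R'],oT,oS)
print("off mm",(v[:3]*1e3).round(2),"rot deg",v[3:6].round(2),"bias",v[6:].round(2));print(r.round(2).tolist());print(Rd.round(4))
E
```

```text
off mm [ 0.11 -0.11  0.23] rot deg [ 0.48  0.08 -0.14] bias [-0.2  -0.35  0.39  0.06]
[[0.2, 0.03], [-0.21, -0.03], [-0.34, 0.01], [0.2, 0.1], [0.18, -0.05], [-0.16, -0.15], [0.11, 0.14]]
[[ 0.0083 -0.3224 -0.9466]
 [ 0.0039  0.9466 -0.3224]
 [ 1.     -0.001   0.0091]]
```

```bash
sed -i 's/PIN=np.array(\[.513,.2465\])/PIN=np.array([.5135,.2464])/' kin.py
cat >> kin.py <<'E'
def hrel(show=True):
    s=bot.read_state();R=Ro.from_rotvec(s['tcp_rot']).as_matrix();Rd=R@A2(-1).T;c=s['tool_pos']-Rd@TIP2
    k=c+Rd@[-.062,.087,.0045];k2=c+Rd@[.038,.087,.0045]
    print("knuckle_low - seat in cab axes mm",(1e3*np.array([(k-np.r_[PIN,.058])@XC,(k-np.r_[PIN,.058])@YC,k[2]-.058])).round(2),"up",(1e3*np.array([(k2-np.r_[PIN,.158])@XC,(k2-np.r_[PIN,.158])@YC,k2[2]-.158])).round(2),"F cab",(np.array([s['wrist_force']@XC,s['wrist_force']@YC,s['wrist_force'][2]])).round(1),"T",s['torque'].round(2),"w",round(s['width'],3),"v",np.abs(s['joint_vel']).max().round(3))
E
python3 - <<'E'
from kin import *
hrel()
path([(HC-XC*.06+[0,0,.035]+H@TIP2,H@A2(-1))],mv=.02,ma=7.5)
E
```

```text
knuckle_low - seat in cab axes mm [-74.16   5.92 102.44] up [-73.84   5.19 102.43] F cab [-0.6  0.1 -4.5] T [-0.01 -0.05 -0.01] w 0.105 v 0.006
t=16.10 [0.5638 0.0943 0.293 ] [ 0.12  0.04  1.76 -0.    1.35 -0.19]
slide [[0.0035, 0.0015, 0.0169], [0.0035, 0.0014, 0.0169], [0.0035, 0.0014, 0.0169], [0.0035, 0.0014, 0.0169], [0, 0, 0], [0, 0, 0], [0, 0, 0], [0, 0, 0]]
angular [[-0.1, 0.05, -0.08], [-0.1, 0.05, -0.08], [-0.1, 0.05, -0.08], [-0.1, 0.05, -0.08], [0, 0, 0], [0, 0, 0], [0, 0, 0], [0, 0, 0]]
   end [0.565 0.109 0.225] [ 0.15  0.09  1.84 -0.    1.22 -0.18] maxdq 0.32 True
```

>>> {"op": "arm_command", "data": {
  "slide": [
    [0.0035,0.0015,0.017],
    [0.0035,0.0015,0.017],
    [0.0035,0.0015,0.017],
    [0.0035,0.0015,0.014],
    [0,0,0],
    [0,0,0],
    [0,0,0],
    [0,0,0]
  ],
  "angular": [
    [-0.1,0.05,-0.1],
    [-0.1,0.05,-0.1],
    [-0.1,0.05,-0.1],
    [-0.1,0.05,-0.1],
    [0,0,0],
    [0,0,0],
    [0,0,0],
    [0,0,0]
  ],
  "hand": [0.005,0.005,0.005,0.005,0.005,0.005,0.005,0.005]
}}

```text
time: 16.9
tool_pos: [0.5669, 0.1104, 0.2286]
tcp_rot: [1.824, 2.553, 0.002]
wrist_force: [1.1, 0.1, -4.2]
width: 0.103
```

Run:
```python
from kin import *
hrel()
path([(HC-XC*.03+[0,0,.033]+H@TIP2,H@A2(-1))],mv=.02,ma=7.5)
```

```text
knuckle_low - seat in cab axes mm [-59.77  -2.65  38.17] up [-59.58  -2.34  38.17] F cab [-0.2 -1.  -4.2] T [-0.03 -0.04  0.01] w 0.103 v 0.008
t=16.90 [0.5669 0.1104 0.2286] [ 0.15  0.09  1.83 -0.    1.22 -0.18]
slide [[0.0148, -0.0013, 0.0026], [0.0148, -0.0013, 0.0027], [0, 0, 0], [0, 0, 0], [0, 0, 0], [0, 0, 0], [0, 0, 0], [0, 0, 0]]
angular [[0.09, 0.05, 0.14], [0.09, 0.05, 0.14], [0, 0, 0], [0, 0, 0], [0, 0, 0], [0, 0, 0], [0, 0, 0], [0, 0, 0]]
   end [0.555 0.138 0.223] [ 0.2   0.08  1.85  0.    1.21 -0.13] maxdq 0.27 True
```

>>> {"op": "arm_command", "data": {
  "slide": [
    [0.012,-0.0005,0.0015],
    [0.012,-0.0005,0.0015],
    [0.012,-0.0005,0.0015],
    [0.006,-0.0005,0.001],
    [0,0,0],
    [0,0,0],
    [0,0,0],
    [0,0,0]
  ],
  "angular": [
    [0.09,0.05,0.1],
    [0.09,0.05,0.1],
    [0,0,0],
    [0,0,0],
    [0,0,0],
    [0,0,0],
    [0,0,0],
    [0,0,0]
  ],
  "hand": [0.005,0.005,0.005,0.005,0.005,0.005,0.005,0.005]
}}

```text
time: 17.7
tool_pos: [0.5509, 0.154, 0.2251]
tcp_rot: [1.828, 2.552, 0.004]
wrist_force: [0.4, 0.2, -5.2]
width: 0.104
```

Run:
```python
from kin import *
hrel()
path([(HC+[0,0,.030]+H@TIP2,H@A2(-1))],mv=.005,ma=7.5)
for n,b in(("top",(140,170,260,250,6)),("side",(220,200,290,310,5))):
    im=bot.read_camera(n)[:,:,::-1].copy();cv2.imwrite(f"pics/n_{n}.png",im);crop(im,*b,f"nc_{n}.png")
```

```text
knuckle_low - seat in cab axes mm [-13.15  -1.73  34.76] up [-13.11  -1.35  34.76] F cab [ 0.1 -0.4 -5.2] T [ 0.05 -0.03 -0.01] w 0.104 v 0.002
t=17.70 [0.5509 0.154  0.2251] [ 0.23  0.08  1.85 -0.    1.21 -0.1 ]
slide [[0.0044, -0.0005, 0.0016], [0.0044, -0.0005, 0.0016], [0.0044, -0.0005, 0.0016], [0, 0, 0], [0, 0, 0], [0, 0, 0], [0, 0, 0], [0, 0, 0]]
angular [[0.07, 0.01, 0.05], [0.07, 0.01, 0.05], [0.07, 0.01, 0.05], [0, 0, 0], [0, 0, 0], [0, 0, 0], [0, 0, 0], [0, 0, 0]]
   end [0.545 0.166 0.22 ] [ 0.25  0.08  1.85  0.    1.21 -0.07] maxdq 0.08 True
```

View pics/nc_top.png

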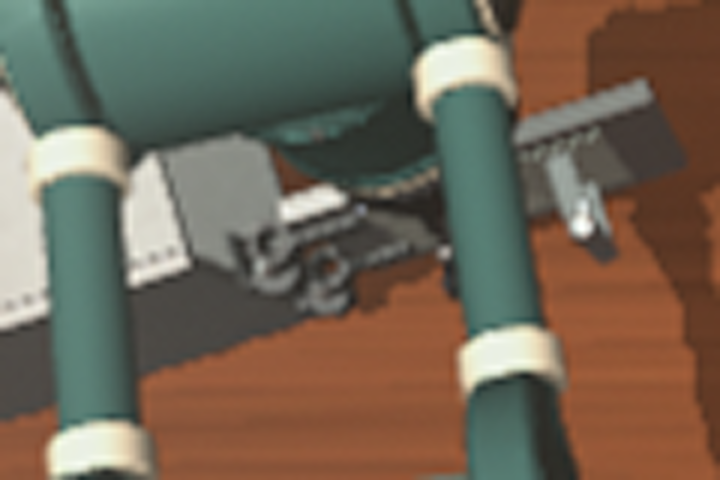

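View pics/nc_side.png

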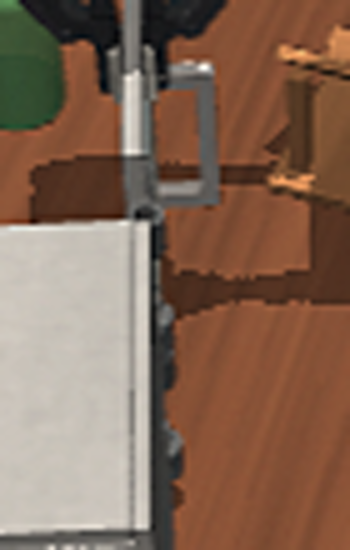

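>>> {"op": "arm_command", "data": {
  "slide": [
    [0.004,-0.0005,0.001],
    [0.004,-0.0005,0.001],
    [0.003,-0.0004,0.001],
    [0,0,0],
    [0,0,0],
    [0,0,0],
    [0,0,0],
    [0,0,0]
  ],
  "angular": [
    [0.07,0,0.05],
    [0.07,0,0.05],
    [0.07,0,0.05],
    [0,0,0],
    [0,0,0],
    [0,0,0],
    [0,0,0],
    [0,0,0]
  ],
  "hand": [0.005,0.005,0.005,0.005,0.005,0.005,0.005,0.005]
}}

```text
time: 18.6
tool_pos: [0.5459, 0.1642, 0.2217]
tcp_rot: [1.835, 2.55, -0.001]
wrist_force: [0.3, -0.6, -4.6]
width: 0.102
```

Run:
```python
from kin import *
hrel()
path([(HC+[0,0,.030]+H@TIP2,H@A2(-1))],mv=.005,ma=7.5)
s=bot.read_state();np.savez("n2.npz",p=s['tool_pos'],R=Ro.from_rotvec(s['tcp_rot']).as_matrix())
for n,b in(("top",(170,200,210,230,18)),("side",(238,230,268,300,8))):
    im=bot.read_camera(n)[:,:,::-1].copy();cv2.imwrite(f"pics/n2_{n}.png",im);crop(im,*b,f"n2c_{n}.png")
```

```text
knuckle_low - seat in cab axes mm [-1.870e+00 -2.000e-02  3.137e+01] up [-1.83 -0.06 31.37] F cab [-0.7 -0.1 -4.6] T [ 0.   -0.02  0.01] w 0.102 v 0.002
t=18.60 [0.5459 0.1642 0.2217] [ 0.25  0.08  1.85 -0.    1.21 -0.07]
slide [[0.0018, 0.0001, 0.0014], [0, 0, 0], [0, 0, 0], [0, 0, 0], [0, 0, 0], [0, 0, 0], [0, 0, 0], [0, 0, 0]]
angular [[-0.02, 0.03, -0.09], [0, 0, 0], [0, 0, 0], [0, 0, 0], [0, 0, 0], [0, 0, 0], [0, 0, 0], [0, 0, 0]]
   end [0.545 0.166 0.22 ] [ 0.25  0.08  1.85  0.    1.21 -0.07] maxdq 0.03 True
```

View pics/n2c_top.png

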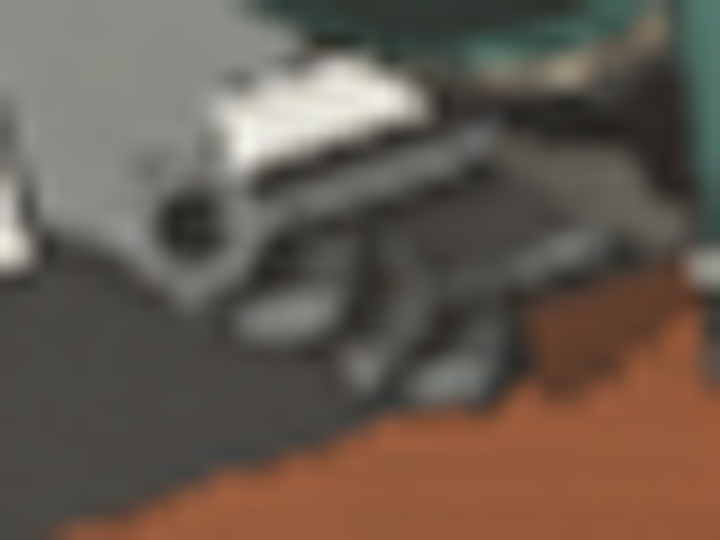

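View pics/n2c_side.png

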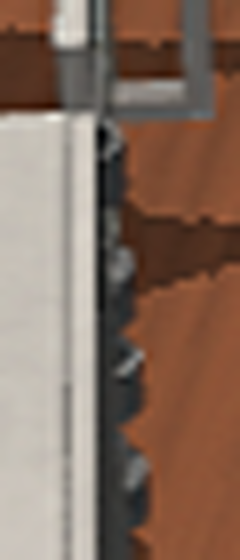

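Run:
```python
from kin import *
for k in((192,222),):
    u=np.array(k)/18+[170,200]-.5
    X=unproj("top",u,.158+.0314+.024);d=X[:2]-np.array([.5147,.2469]);print(u,X,"vs top-only pin, cab axes mm",1e3*d@XC[:2],1e3*d@YC[:2])
```

```text
[180.16666667 211.83333333] [0.51556143 0.24566897 0.2134    ] vs top-only pin, cab axes mm -1.4416188276233266 -0.4233591285220877
```

>>> {"op": "arm_command", "data": {
  "slide": [
    [0.0015,-0.0002,0.001],
    [0,0,0.001],
    [0,0,0.002],
    [0,0,0.002],
    [0,0,0.001],
    [0,0,0],
    [0,0,0],
    [0,0,0]
  ],
  "angular": [
    [0,0,0],
    [0,0,0],
    [0,0,0],
    [0,0,0],
    [0,0,0],
    [0,0,0],
    [0,0,0],
    [0,0,0]
  ],
  "hand": [0.005,0.005,0.005,0.005,0.005,0.005,0.005,0.005]
}}

```text
time: 19.5
tool_pos: [0.5451, 0.1655, 0.2138]
tcp_rot: [-1.835, -2.55, 0.001]
wrist_force: [0.1, 0.4, -4.4]
width: 0.104
```

```bash
python3 -c "
from kin import *
hrel()"
```

```text
knuckle_low - seat in cab axes mm [-0.4   0.38 23.48] up [-0.35  0.29 23.48] F cab [ 0.4 -0.2 -4.4] T [-0.03 -0.02  0.04] w 0.104 v 0.001
```

Aligned to within about 0.4 mm, just above the pin tips. Lower gently.

>>> {"op": "arm_command", "data": {
  "slide": [
    [0.0002,0.0002,0.002],
    [0,0,0.002],
    [0,0,0.002],
    [0,0,0.002],
    [0,0,0],
    [0,0,0],
    [0,0,0],
    [0,0,0]
  ],
  "angular": [
    [0,0,0],
    [0,0,0],
    [0,0,0],
    [0,0,0],
    [0,0,0],
    [0,0,0],
    [0,0,0],
    [0,0,0]
  ],
  "hand": [0.005,0.005,0.005,0.005,0.005,0.005,0.005,0.005]
}}

```text
time: 20.3
tool_pos: [0.5452, 0.1658, 0.2051]
tcp_rot: [-1.835, -2.55, 0.001]
wrist_force: [1.3, 0.0, -4.5]
width: 0.102
```

```bash
python3 -c "
from kin import *
hrel()"
```

```text
knuckle_low - seat in cab axes mm [-0.21  0.1  14.79] up [-0.16  0.02 14.79] F cab [-0.4 -1.3 -4.5] T [ 0.   -0.06 -0.01] w 0.102 v 0.002
```

>>> {"op": "arm_command", "data": {
  "slide": [
    [0,0,0.002],
    [0,0,0.002],
    [0,0,0.002],
    [0,0,0.001],
    [0,0,0],
    [0,0,0],
    [0,0,0],
    [0,0,0]
  ],
  "angular": [
    [0,0,0],
    [0,0,0],
    [0,0,0],
    [0,0,0],
    [0,0,0],
    [0,0,0],
    [0,0,0],
    [0,0,0]
  ],
  "hand": [0.005,0.005,0.005,0.005,0.005,0.005,0.005,0.005]
}}

```text
time: 21.1
tool_pos: [0.5453, 0.1658, 0.1976]
tcp_rot: [-1.835, -2.55, 0.001]
wrist_force: [0.6, -0.4, -4.2]
width: 0.104
```

Run:
```python
from kin import *
hrel()
for n,b in(("top",(170,200,210,230,18)),("side",(238,230,268,300,8))):
    im=bot.read_camera(n)[:,:,::-1].copy();crop(im,*b,f"n3c_{n}.png")
```

```text
knuckle_low - seat in cab axes mm [-0.21  0.    7.25] up [-0.17 -0.06  7.25] F cab [-0.6 -0.4 -4.2] T [ 0.    0.03 -0.02] w 0.104 v 0.002
```

View pics/n3c_top.png

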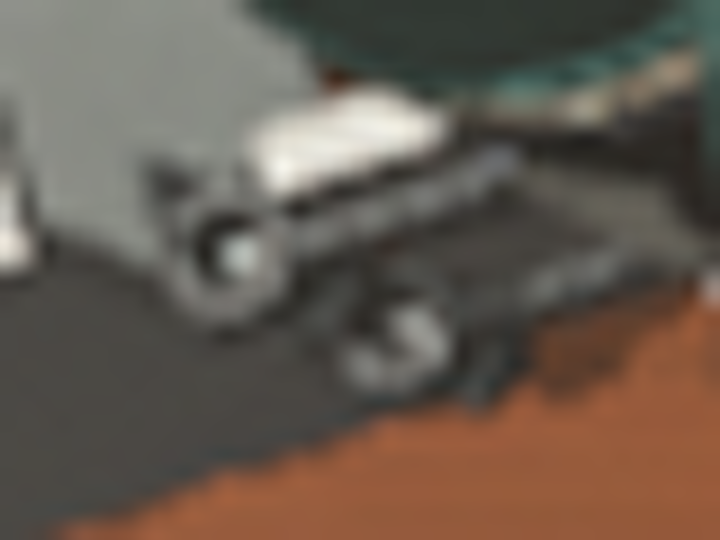

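View pics/n3c_side.png

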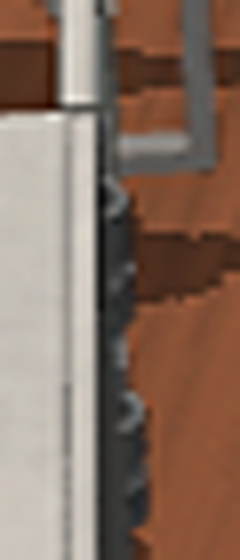

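The bright pin tip shows inside the upper knuckle's bore at crop (240,250), and the lower one likewise. Both knuckles are threaded on, with no contact force yet. Lower the last 7 mm.

>>> {"op": "arm_command", "data": {
  "slide": [
    [0,0,0.002],
    [0,0,0.0015],
    [0,0,0.001],
    [0,0,0],
    [0,0,0.001],
    [0,0,0],
    [0,0,0],
    [0,0,0]
  ],
  "angular": [
    [0,0,0],
    [0,0,0],
    [0,0,0],
    [0,0,0],
    [0,0,0],
    [0,0,0],
    [0,0,0],
    [0,0,0]
  ],
  "hand": [0.005,0.005,0.005,0.005,0.005,0.005,0.005,0.005]
}}

```text
time: 22.0
tool_pos: [0.5453, 0.1658, 0.1916]
tcp_rot: [1.835, 2.55, -0.001]
wrist_force: [0.1, 0.2, -4.9]
width: 0.096
```

```bash
python3 -c "
from kin import *
hrel()"
```

```text
knuckle_low - seat in cab axes mm [-0.2  -0.    1.28] up [-0.16 -0.06  1.28] F cab [ 0.2 -0.2 -4.9] T [ 0.01  0.05 -0.03] w 0.096 v 0.002
```

>>> {"op": "arm_command", "data": {
  "slide": [
    [0,0,0.001],
    [0,0,0],
    [0,0,0.0005],
    [0,0,0],
    [0,0,0],
    [0,0,0],
    [0,0,0],
    [0,0,0]
  ],
  "angular": [
    [0,0,0],
    [0,0,0],
    [0,0,0],
    [0,0,0],
    [0,0,0],
    [0,0,0],
    [0,0,0],
    [0,0,0]
  ],
  "hand": [0.005,0.005,0.005,0.005,0.005,0.005,0.005,0.005]
}}

```text
time: 22.8
tool_pos: [0.5457, 0.1659, 0.1907]
tcp_rot: [1.835, 2.549, 0.0]
wrist_force: [-0.0, -0.1, -4.4]
width: 0.098
```

```bash
python3 -c "
from kin import *
hrel()"
```

```text
knuckle_low - seat in cab axes mm [-0.24 -0.52  0.37] up [-0.2  -0.47  0.37] F cab [-0.1  0.1 -4.4] T [0.05 0.01 0.01] w 0.098 v 0.002
```

>>> {"op": "arm_command", "data": {
  "slide": [
    [0,0,0.001],
    [0,0,0],
    [0,0,0.001],
    [0,0,0],
    [0,0,0],
    [0,0,0],
    [0,0,0],
    [0,0,0]
  ],
  "angular": [
    [0,0,0],
    [0,0,0],
    [0,0,0],
    [0,0,0],
    [0,0,0],
    [0,0,0],
    [0,0,0],
    [0,0,0]
  ],
  "hand": [0.005,0.005,0.005,0.005,0.005,0.005,0.005,0.005]
}}

```text
time: 23.6
tool_pos: [0.5462, 0.166, 0.1904]
tcp_rot: [1.834, 2.549, 0.002]
wrist_force: [-0.7, 0.0, -2.0]
width: 0.101
```

```bash
python3 -c "
from kin import *
hrel()"
```

```text
knuckle_low - seat in cab axes mm [-0.3  -1.24  0.09] up [-0.25 -1.03  0.09] F cab [ 0.3  0.7 -2. ] T [0.13 0.3  0.03] w 0.101 v 0.002
```

>>> {"op": "arm_command", "data": {
  "slide": [
    [0,-0.0005,0.0015],
    [0,-0.0005,0.0015],
    [0,0,0.0015],
    [0,0,0],
    [0,0,0],
    [0,0,0],
    [0,0,0],
    [0,0,0]
  ],
  "angular": [
    [0,0,0],
    [0,0,0],
    [0,0,0],
    [0,0,0],
    [0,0,0],
    [0,0,0],
    [0,0,0],
    [0,0,0]
  ],
  "hand": [0.005,0.005,0.005,0.005,0.005,0.005,0.005,0.005]
}}

```text
time: 24.4
tool_pos: [0.5466, 0.1661, 0.1903]
tcp_rot: [1.832, 2.547, 0.008]
wrist_force: [-1.1, -0.7, 0.3]
width: 0.098
```

Run:
```python
from kin import *
hrel()
for n,b in(("top",(160,190,220,235,13)),("side",(230,180,280,300,5))):
    im=bot.read_camera(n)[:,:,::-1].copy();crop(im,*b,f"n4c_{n}.png")
```

```text
knuckle_low - seat in cab axes mm [-0.31 -2.21 -0.  ] up [-0.28 -1.58 -0.  ] F cab [-0.3  1.3  0.3] T [0.12 0.4  0.17] w 0.098 v 0.001
```

View pics/n4c_top.png

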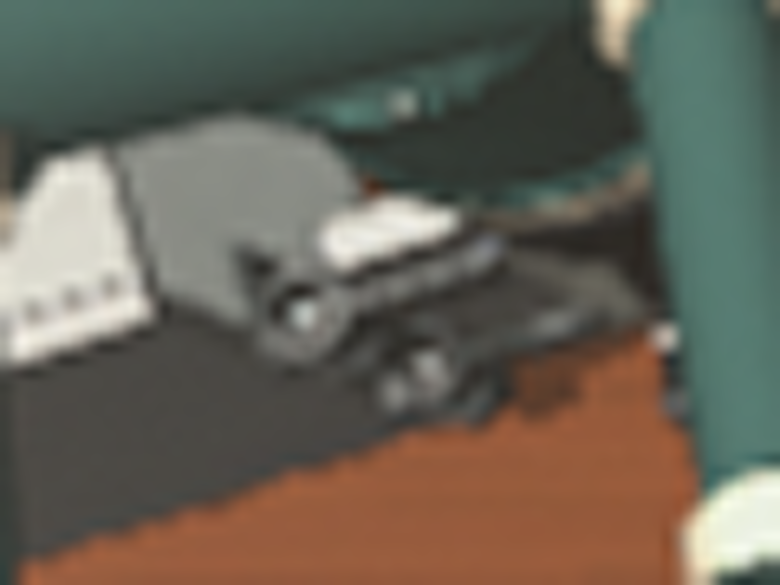

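View pics/n4c_side.png

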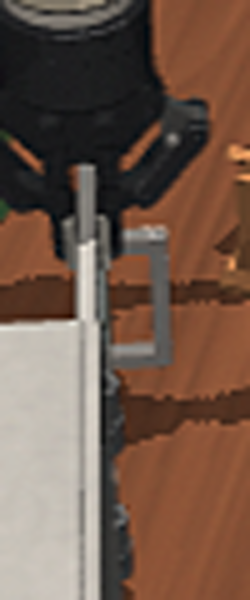

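>>> {"op": "arm_command", "data": {
  "slide": [
    [0,0,0],
    [0,0,0],
    [0,0,0],
    [0,0,0],
    [0,0,0],
    [0,0,0],
    [0,0,0],
    [0,0,0]
  ],
  "angular": [
    [0,0,0],
    [0,0,0],
    [0,0,0],
    [0,0,0],
    [0,0,0],
    [0,0,0],
    [0,0,0],
    [0,0,0]
  ],
  "hand": [0.009,0.011,0.013,0.016,0.02,0.025,0.03,0.035],
  "squeeze": 20
}}

```text
time: 25.3
tool_pos: [0.5487, 0.1665, 0.191]
tcp_rot: [1.831, 2.544, 0.013]
wrist_force: [0.4, -0.5, -0.0]
width: 0.412
```

Run:
```python
from kin import *
hrel()
for n,b in(("side",(210,150,310,300,4)),):
    im=bot.read_camera(n)[:,:,::-1].copy();crop(im,*b,f"n5c_{n}.png")
```

```text
knuckle_low - seat in cab axes mm [-0.66 -5.    0.56] up [-0.56 -3.88  0.56] F cab [-0.6 -0.2 -0. ] T [ 0.   -0.   -0.03] w 0.412 v 0.001
```

View pics/n5c_side.png

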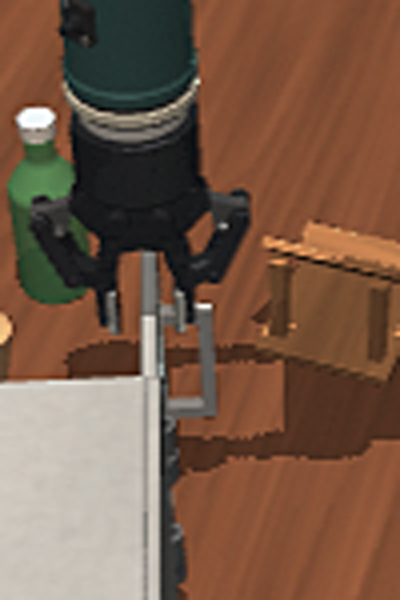

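>>> {"op": "arm_command", "data": {
  "slide": [
    [0,0,-0.008],
    [0,0,-0.015],
    [0,0,-0.02],
    [0,0,-0.025],
    [0,0,-0.03],
    [0,0,-0.03],
    [0,0,0],
    [0,0,0]
  ],
  "angular": [
    [0,0,0],
    [0,0,0],
    [0,0,0],
    [0,0,0],
    [0,0,0],
    [0,0,0],
    [0,0,0],
    [0,0,0]
  ],
  "hand": [0.04,0.04,0.04,0.04,0.04,0.04,0.04,0.04]
}}

```text
time: 26.15
tool_pos: [0.5476, 0.1663, 0.3317]
tcp_rot: [1.829, 2.541, 0.019]
wrist_force: [-0.5, 0.5, -0.2]
width: 0.466
```

>>> {"op": "arm_command", "data": {
  "slide": [
    [-0.02,0.02,-0.01],
    [-0.03,0.02,0],
    [-0.03,0.02,0],
    [-0.03,0.02,0],
    [-0.03,0.02,0],
    [-0.02,0,0],
    [0,0,0],
    [0,0,0]
  ],
  "angular": [
    [0,0,0],
    [0,0,0],
    [0,0,0],
    [0,0,0],
    [0,0,0],
    [0,0,0],
    [0,0,0],
    [0,0,0]
  ],
  "hand": [0.04,0.04,0.04,0.04,0.04,0.04,0.04,0.04]
}}

```text
time: 26.95
tool_pos: [0.6937, 0.0429, 0.3376]
tcp_rot: [1.831, 2.551, 0.011]
wrist_force: [-0.5, -0.5, 0.2]
width: 0.471
```

Run:
```python
from kin import *
c=HC
f=lambda V:c+np.atleast_2d(V)@H.T
for n,b in(("top",(150,170,270,260,6)),("side",(190,130,310,310,3.3))):
    im=bot.read_camera(n)[:,:,::-1].copy();cv2.imwrite(f"pics/e_{n}.png",im)
    crop(im,*b,f"ec_{n}.png",boxseg(n,f,(-.09,-.075,-.005),(.09,.075,.005)),proj(n,f([[.062,.087,.0045],[-.038,.087,.0045]])))
```

```text
(no output)
```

View pics/ec_top.png

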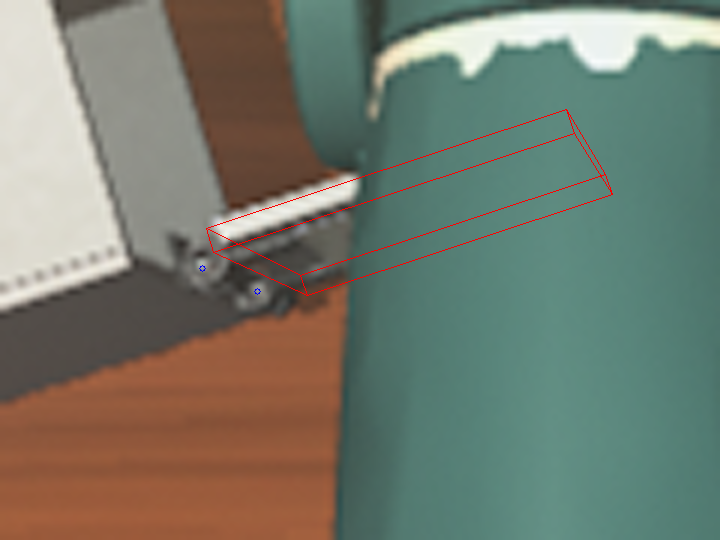

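View pics/ec_side.png

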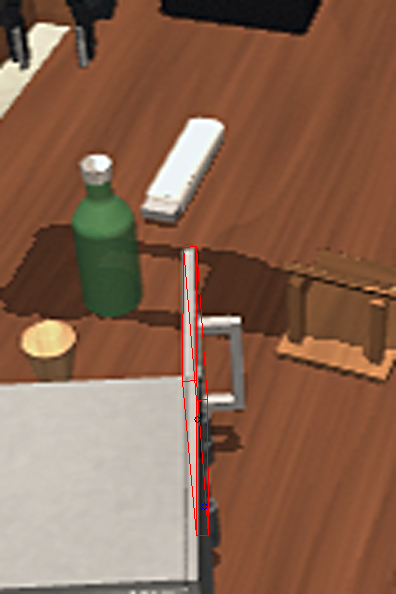

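View pics/e_side.png

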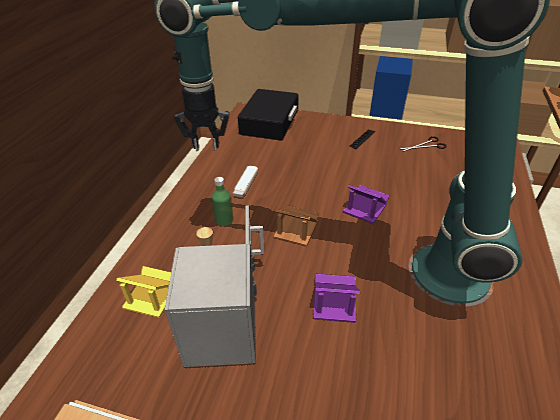

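>>> {"op": "arm_command", "data": {
  "slide": [
    [0,0,0],
    [0,0,0],
    [0,0,0],
    [0,0,0],
    [0,0,0],
    [0,0,0],
    [0,0,0],
    [0,0,0]
  ],
  "angular": [
    [0,0,0],
    [0,0,0],
    [0,0,0],
    [0,0,0],
    [0,0,0],
    [0,0,0],
    [0,0,0],
    [0,0,0]
  ],
  "hand": [0.04,0.04,0.04,0.04,0.04,0.04,0.04,0.04]
}}

```text
time: 27.85
tool_pos: [0.6914, 0.0475, 0.3404]
tcp_rot: [1.822, 2.555, 0.015]
wrist_force: [0.2, -0.2, -1.0]
width: 0.475
```

Run:
```python
from kin import *
a=cv2.imread("pics/e_side.png").astype(int);b=bot.read_camera("side")[:,:,::-1]
cv2.imwrite("pics/f_side.png",b);d=np.abs(a-b).max(2)
print("door region diff",d[195:310,235:275].max(),(d[195:310,235:275]>25).sum())
o=cv2.imread("pics/side0.png").astype(int)
for n,(x0,y0,x1,y1) in dict(bottle=(212,175,235,226),brush=(194,226,216,244),clip=(232,164,260,198),stand=(272,204,320,245)).items(): print(n,(np.abs(o-b).max(2)[y0:y1,x0:x1]>40).sum(),(x1-x0)*(y1-y0))
crop(b,230,190,280,300,5.4,"fc.png")
```

```text
door region diff 80 72
bottle 93 1173
brush 23 396
clip 0 952
stand 538 1968
```

View pics/fc.png

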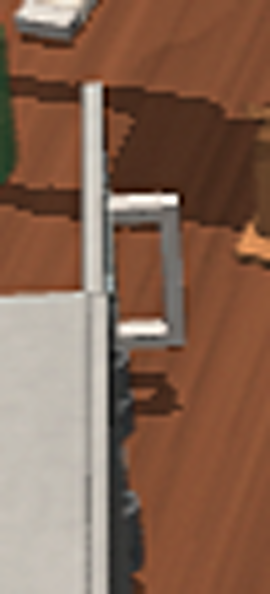

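>>> {"op": "arm_command", "data": {
  "slide": [
    [0,0,0],
    [0,0,0],
    [0,0,0],
    [0,0,0],
    [0,0,0],
    [0,0,0],
    [0,0,0],
    [0,0,0]
  ],
  "angular": [
    [0,0,0],
    [0,0,0],
    [0,0,0],
    [0,0,0],
    [0,0,0],
    [0,0,0],
    [0,0,0],
    [0,0,0]
  ],
  "hand": [0.04,0.04,0.04,0.04,0.04,0.04,0.04,0.04]
}}

```text
time: 28.7
tool_pos: [0.6915, 0.0472, 0.34]
tcp_rot: [1.823, 2.555, 0.014]
wrist_force: [0.3, -0.2, 0.0]
width: 0.471
```

Run:
```python
from kin import *
e=cv2.imread("pics/e_side.png").astype(int);a=cv2.imread("pics/f_side.png").astype(int);b=bot.read_camera("side")[:,:,::-1].copy()
d=np.abs(a-b).max(2)[195:310,235:275];print("now diff",d.max(),(d>25).sum())
d=np.abs(a-e).max(2)[195:310,235:275];y,x=np.where(d>25);print("earlier diff at",list(zip(x+235,y+195))[:72:6])
t=bot.read_camera("top")[:,:,::-1].copy();cv2.imwrite("pics/g_top.png",t)
```

```text
now diff 80 6
earlier diff at [(np.int64(237), np.int64(204)), (np.int64(245), np.int64(205)), (np.int64(252), np.int64(205)), (np.int64(261), np.int64(206)), (np.int64(239), np.int64(208)), (np.int64(272), np.int64(211)), (np.int64(252), np.int64(214)), (np.int64(250), np.int64(219)), (np.int64(238), np.int64(224)), (np.int64(238), np.int64(229)), (np.int64(244), np.int64(230)), (np.int64(252), np.int64(232))]
```

View pics/g_top.png

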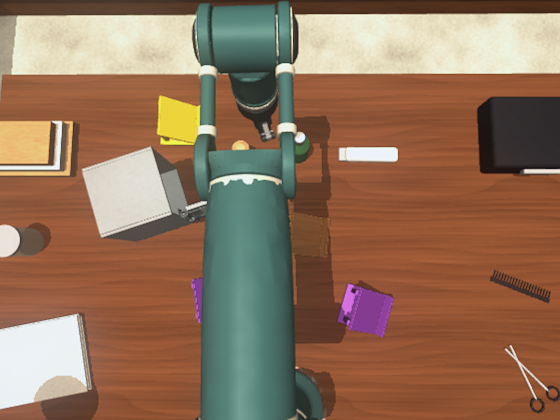

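The door is still, and the earlier pixel differences lie along the edges of the arm's moving shadow. Handing in.

```bash
python3 -c "
from workcell import bot
print(bot.finish_job())"
```

```text
the job is handed in; nothing more can be done
None
```

The door is hung on both hinge pins, upright and still, and I handed the job in at about 29 s of the 54 s allowed.

**What I did:** I gripped the door by its handle, leaned it on the brown wooden stand with its top edge up, and let go. I then gripped it again at the top edge from above, carried it to the cabinet and lowered both knuckles onto the pins.

**Last checks that agreed:**
- **Seating:** the knuckle height above the seats came out at 0.0 mm and the wrist force went from −5 N to about 0 N, so the pins carry the door's weight. The pin tips show inside both knuckle bores.
- **Pose and stillness:** in the side picture the hung door lies on the predicted seated outline. The final 0.8 s still comparison showed 6 changed pixels around the door.
- **Other things:** the clipper's picture is unchanged, and the bottle and brush stand in the same place. The wrist force stayed around 5 N at every reading, well under the limit.

**Last checks that disagreed or were weak:**
- **Sideways drift while seating:** the arm drifted about 2 mm sideways over the last creep onto the seats. This is within the 1.5 mm hinge play plus some give in the grip, and the side load never read above about 1.5 N.
- **Stand and bottle pixels:** parts of the stand and bottle areas differ from the first picture. I put that down to the arm's shadow, not movement.
- **Top view:** in the final top picture the arm hides most of the door, so the last check rests on the side camera.

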